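# Chuck the countersink in the deburring spindle and set its speed

### The job

Get the bench deburring spindle ready for the drilled plates in the tray: take the countersink (the cutter with the pointed cone head) from the wooden block, stand it shank down in the chuck until it rests on the bottom, and tighten the knurled chuck sleeve clockwise, regripping it as often as needed, until the three jaws have closed and hold the shank straight and firmly, not just touching it. Also roll the ribbed speed wheel until the digit 4 stands in the middle of its window. Leave the other two cutters standing in the block.

Things in the scene. Friction and masses are not known exactly. Their poses are not given: they have to be found in the camera images.
- spindle: Deburring spindle, fixed to the bench: grey housing 150 mm deep (x) x 260 mm wide (y), top at 54 mm. Left half: upright three-jaw chuck, axis at x 0, y +65 mm, in a shallow chip dish (diameter 124 mm, rim 60 mm up) on an aluminium cone. Right half: black console 110 x 100 mm, top at 80 mm, with the speed wheel, middle at x 0, y -52 mm. Origin: centre of the underside; z up, x to the back, y to the left.
- chuck_mouth (a point): Centre of the chuck's mouth, on its upright axis, level with the tops of the three jaws, 129 mm above the spindle's origin. The opening between the jaws is 15.8 to 17 mm across at the start; where it stands varies. The jaws line the bore to its bottom, 120 degrees apart, and move in and out together.
- chuck_floor (a point): Centre of the flat bottom of the chuck's bore, 41 mm below the mouth, 88 mm above the spindle's origin. A cutter that is fully home has its foot here.
- sleeve_grip (a point): Point on the chuck axis in the knurled dark steel sleeve, 112.5 mm above the spindle's origin. The sleeve is a ring of 50 mm outer diameter, 92 to 125 mm above the origin; the 39 mm steel nose and the jaws end 4 mm above it. It can be gripped from above, fingers astride the cutter (whose tip then stands 28 mm above the sleeve's top).
- sleeve_top (a point): Centre of the sleeve's top rim, 125 mm above the spindle's origin. Clockwise from above closes each jaw by 1.0 mm a radian; 2.2 to 2.9 rad from the start brings them onto a 12 mm shank. Free it takes 0.12 N m and stays put; then the twist rises, and wound 0.3 to 0.6 rad further, to 0.3 N m or more, it keeps about 30 N on each jaw when let go. Stop: 4.3 rad from fully open; more twist does no harm.
- jaw0: One of the three steel chuck jaws (9 x 7 x 37 mm, faces vertical). Its origin lies on the chuck axis, 88 mm below chuck_floor (0 to 4 mm off as it moves inward).
- jaw1: Second chuck jaw, as jaw0, 120 degrees further round.
- jaw2: Third chuck jaw, as jaw0, 240 degrees further round.
- wheel_top (a point): Top of the speed wheel's ribbed rim, 90.6 mm above the spindle's origin; fixed to the housing. The grey wheel (67 mm diameter over 20 ribs, 16 mm wide, axle along the spindle's y, 33.6 mm below this point) stands 10 mm out of a slot in the console: a fingertip pressed lightly (about 4 N) on its top and drawn along the spindle's x rolls it. It takes 1 N at the rim and stays where left.
- digit_window (a point): Centre of the window in the console's top (17 x 12 mm), 31 mm to the right of the wheel (spindle -y), between two white index marks. It shows one black digit, about 11.6 mm tall, on a white drum that turns with the wheel; digits are upright as seen from the robot.
- speed_wheel (a joint): Angle of the speed wheel, rad. It grows when the top of the rim is rolled away from the robot (spindle +x). Digit 1 is centred in the window at 0, and each further digit up to 6 comes 1.047 rad later, so that 4 is centred at 3.142. It starts between 0.8 and 2.2.
- countersink: Steel countersink, 65.5 mm long, about 0.1 kg: round shank of 12 mm diameter, 44 mm long, foot slightly bevelled; head of 25 mm diameter, straight from 44 to 55 mm above the foot, then a fluted cone to a blunt 4 mm tip. Origin: centre of the shank's foot; z along the shank to the tip. It stands in one of the block's holes, head and 14 mm of shank above the block.
- ball_burr: Steel cutter with a ball head of 21 mm diameter, 65.5 mm long, same shank; origin at its foot, z up. Stays in the block.
- flat_cutter: Steel cutter with a flat-ended cylindrical head of 21.6 mm diameter, 65.5 mm long, same shank; origin at its foot, z up. Stays in the block.
- cutter_block: Wooden block, fixed, 62 mm (x) x 210 mm (y) x 40 mm high, with three holes of 14 mm diameter, 30 mm deep, in a row along its y at -70, 0 and +70 mm. Origin: centre of its underside.

How it is judged:
By the outcome, as a careful person would: the job done as asked, in the order asked, and still so for the second after the job is handed in, with the robot touching nothing.
It also fails if it takes over 72 s, if anything falls off the work surface, if the arm or the gripper's body presses on something with over 40 N, if the wrist force passes 120 N, or if a joint passes its speed limit or range.

### The arm

A 6-joint arm with a two-finger parallel gripper is mounted at the origin on a cart in front of the work surface, level with it; the furniture and walls round the work are solid. World frame = base frame: x ahead of the robot, y to its left, z up, the work surface at z = 0. Lengths are in m, angles in rad, forces in N, time in s.
With the tool pointing down it reaches from about 0.425 to 1.125 m from the base axis. Payload 14.9 kg.
Tool frame: the origin (TCP) lies midway between the tips of the shut fingers; the grasp point (between the pads) lies 19 mm behind it; x points along the fingers, y is the direction in which the jaws open and shut, and the axes are right-handed (so a half turn about x gives the same grasp; the last joint's range is limited). The gripper opens to 91 mm and grips with 3 to 60 N. Pads are 32 mm wide; open, the fingers measure 118 mm over their backs; the gripper's body (76 mm by 178 mm) begins 60 mm behind the grasp point.
Start: joints at [1.198, 0.379, 1.734, -0, 1.028, -0.033], TCP at [0.233, 0.66, 0.214] pointing down, gripper open.
Joint ranges: [-2.77, 2.77], [-0.74, 2.19], [0, 2.66], [-1.06, 4.2], [0.31, 2.87], [-3.08, 3.08]. Speed limits (rad/s): [1.89, 1.89, 2.39, 3.14, 3.14, 3.14].

### API

Orientations are given as a unit quaternion [x, y, z, w].
In Python, from cell import arm, get_image, close_job, spot_in, silhouettes, place_of gives the robot as it stands.
- The arm moves only by the tool apply_moves, never from a script. Its argument "rows" is one flat list of numbers, 7 for each row, row after row: the shift along the tool's x, y, z in mm, then the turn, a rotation vector about the tool's x, y, z in degrees, then the closure, from 0 (fully open) to 1 (shut). A call has 1 to 10 rows; each row is the pose to reach, as a shift and turn from the pose commanded when the call began, along the tool's axes at that moment; what a row does not reach only later rows make up. A row lasts 1/10 s, in which the tool goes at most 50 mm and 8.59 degrees, less where a joint would pass 70% of its speed; a pose out of reach is approached as far as the arm can. A call with a gripper value outside its range is refused whole. The fingers move at their own pace and stop on an object; "squeeze" is the grip in N (left out, the last holds). Time passes only in rows, so rows that repeat a pose let the fingers close. It gives the time, the measured TCP pose, the force and the opening at its end, in the units of the state.
- arm.read_state(): the state, without advancing time (a new reading comes with each control period).
- get_image(name): name is "scene" or "top" or "wrist"; returns a dict with "frame" (420x560x3 uint8, blue, green, red), "fx", "fy", "cx", "cy" (pixels), "extrinsics" (4x4, takes a point from camera to world coordinates). Camera axes: x right, y down, z forward; pixel columns grow to the right and rows downward; lengths in m; the calibration is good to about 2 mm. The wrist camera is an equidistant fisheye: a pixel r from the principal point sees the ray r / f radians off the axis. A picture is of the moment at which its call begins. There is no depth.
- close_job(): hands the job in, once; it reports no verdict.
Trained networks look in a picture, given as the dict that the camera call returned (one of the last four; its "shot" number tells which), for a name from the list of things; names that differ only in an ending like _2 or _b are one class to them, and where a whole thing is asked for, a point or a joint stands for the part that bears it (a point fixed in the world has none). Each returns a list of dicts, best first, with "conf" (0 to 1); they miss things now and then, are a little off and sometimes report something else, mostly with a low value. They report only what shows in the picture. A call takes as long as a camera call.
- spot_in(picture, label): "point" ([x, y, z] in m, in the coordinates of the camera as it stood for that picture, good to about 4 mm: the middle of the surface that is visible of it).
- silhouettes(picture, label): "mask" (420x560 bool, what is visible of it).
- place_of(picture, label): "point" ([x, y, z] in m, in the coordinates of the camera as it stood for that picture, good to about 4 mm: a listed point, or the origin of a listed thing).
The state is a dict: "time_s": time; "qpos": joint angles; "qvel": joint speeds; "effort": joint torques, N m; "tool_pos": TCP position; "ee_rot": TCP orientation; "contact_force": force on the tool from outside, world axes, zero at the start; "torque": the same for the moment, N m; "width": finger opening in m.
Only numpy, scipy, OpenCV 4.12 (cv2) and the standard library are available. Lean on these libraries where they do the work, as an engineer would, in place of code of your own. Each camera call takes 0.05 s, during which the arm holds its last target.

## Working session

There is one attempt and no reset: what is moved stays moved. The work goes in short steps, Python scripts to look and compute and a tool call to move; the robot and the scene stay as the last step left them, time stands still between calls to the robot, and variables do not carry over. Pictures are saved under pics/ and viewed, and the job is handed in when it is done.

Besides the shell and the picture viewer there is one more tool, called after ">>>" in YAML: its name, and indented under it one key for each argument. apply_moves: Moves the arm, as the interface text tells. Its arguments: {"type":"object","properties":{"rows":{"type":"array","items":{"type":"number"}},"squeeze":{"type":"number"}},"required":["rows"]}

```bash
ls; mkdir -p pics; cat > h.py <<'E'
import numpy as np,cv2
from cell import arm,get_image,close_job,spot_in,silhouettes,place_of
from scipy.spatial.transform import Rotation as R
def w(im,p):
    T=np.array(im["extrinsics"]);return T[:3,:3]@np.array(p)+T[:3,3]
def proj(im,P):
    T=np.array(im["extrinsics"]);p=T[:3,:3].T@(np.array(P)-T[:3,3]);return np.array([im["fx"]*p[0]/p[2]+im["cx"],im["fy"]*p[1]/p[2]+im["cy"]])
def raypl(im,uv,z):
    T=np.array(im["extrinsics"]);d=T[:3,:3]@np.array([(uv[0]-im["cx"])/im["fx"],(uv[1]-im["cy"])/im["fy"],1]);o=T[:3,3];return o+d*(z-o[2])/d[2]
E
python3 - <<'E'
from h import *
s=arm.read_state();print({k:np.round(v,3) for k,v in s.items()})
for n in["scene","top","wrist"]:
    im=get_image(n);cv2.imwrite(f"pics/{n}0.png",im["frame"]);print(n,im["fx"],np.round(im["extrinsics"],3).tolist())
    for l in["chuck_mouth","sleeve_top","chuck_floor","digit_window","wheel_top","spindle","countersink","ball_burr","flat_cutter","cutter_block"]:
        r=place_of(im,l)
        print(l,[(np.round(w(im,d["point"]),4).tolist(),round(d["conf"],2)) for d in r[:2]])
E
```

```text
pics
{'time_s': np.float64(0.0), 'qpos': array([ 1.198,  0.379,  1.735,  0.   ,  1.029, -0.033]), 'qvel': array([ 0.   ,  0.001, -0.   , -0.001,  0.   , -0.   ]), 'effort': array([-3.0000e-03, -7.6367e+01, -4.3438e+01,  6.5000e-02,  4.2000e-02,
       -0.0000e+00]), 'tool_pos': array([0.233, 0.66 , 0.213]), 'ee_rot': array([ 0.119,  0.697, -0.12 ,  0.697]), 'contact_force': array([-0.054, -0.518,  0.344]), 'torque': array([ 0.02 , -0.028, -0.032]), 'width': np.float64(0.092)}
scene 474.9287433655141 [[0.714, -0.445, 0.54, -0.141], [-0.7, -0.443, 0.56, -0.585], [-0.01, -0.778, -0.628, 0.895], [0.0, 0.0, 0.0, 1.0]]
chuck_mouth [([0.5405, -0.0054, 0.1249], 0.82)]
sleeve_top [([0.5442, -0.0086, 0.1245], 0.95)]
chuck_floor [([0.5452, -0.0069, 0.0867], 0.73)]
digit_window [([0.5544, -0.1564, 0.08], 0.91)]
wheel_top [([0.5487, -0.1251, 0.0876], 0.8)]
spindle [([0.5493, -0.0752, -0.0051], 0.85)]
countersink [([0.4965, 0.2585, 0.0043], 0.4), ([0.5494, -0.1291, 0.0873], 0.19)]
ball_burr [([0.4892, 0.3292, 0.0085], 0.48)]
flat_cutter [([0.4966, 0.1962, 0.0113], 0.54)]
cutter_block [([0.4946, 0.
[... 312 characters left out ...]
03], 0.45)]
chuck_floor [([0.5454, -0.0139, 0.0871], 0.68)]
digit_window [([0.5545, -0.1585, 0.0776], 0.85)]
wheel_top [([0.5527, -0.1348, 0.0904], 0.65)]
spindle [([0.5436, -0.0139, 0.0873], 0.3)]
countersink [([0.4948, 0.2589, 0.0075], 0.51)]
ball_burr [([0.4862, 0.3262, 0.008], 0.62)]
flat_cutter [([0.4924, 0.183, 0.0085], 0.4)]
cutter_block [([0.4933, 0.2598, -0.0012], 0.56), ([0.5478, -0.0121, 0.003], 0.48)]
wrist 325.19226210127806 [[0.333, 0.908, 0.253, 0.162], [0.943, -0.321, -0.089, 0.686], [0.001, 0.268, -0.963, 0.384], [0.0, 0.0, 0.0, 1.0]]
chuck_mouth []
sleeve_top []
chuck_floor []
digit_window []
wheel_top []
spindle []
countersink []
ball_burr []
flat_cutter []
cutter_block []
```

```bash
python3 -c "
import cv2
a=cv2.imread('pics/scene0.png');b=cv2.imread('pics/top0.png')
cv2.imwrite('pics/s2.png',cv2.resize(a,(800,600)));cv2.imwrite('pics/t2.png',cv2.resize(b,(800,600)))"
```

```text
(no output)
```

View pics/s2.png

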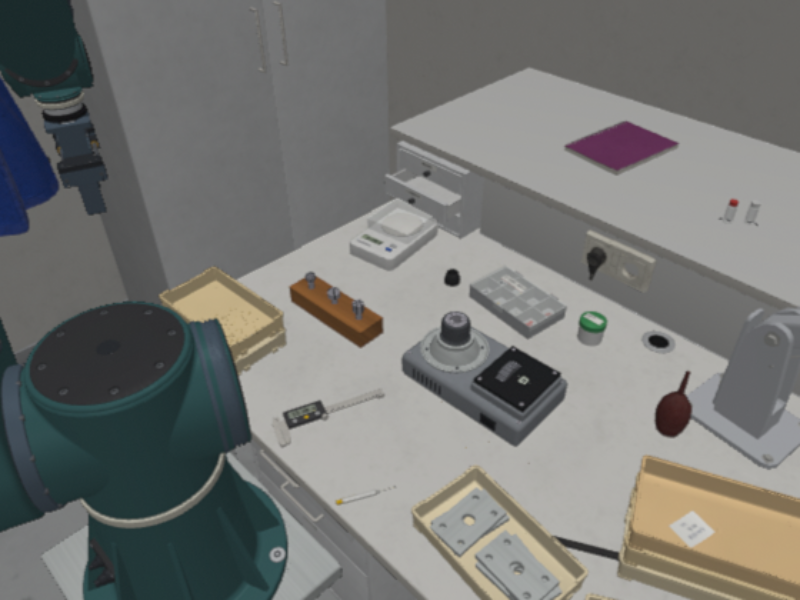

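View pics/t2.png

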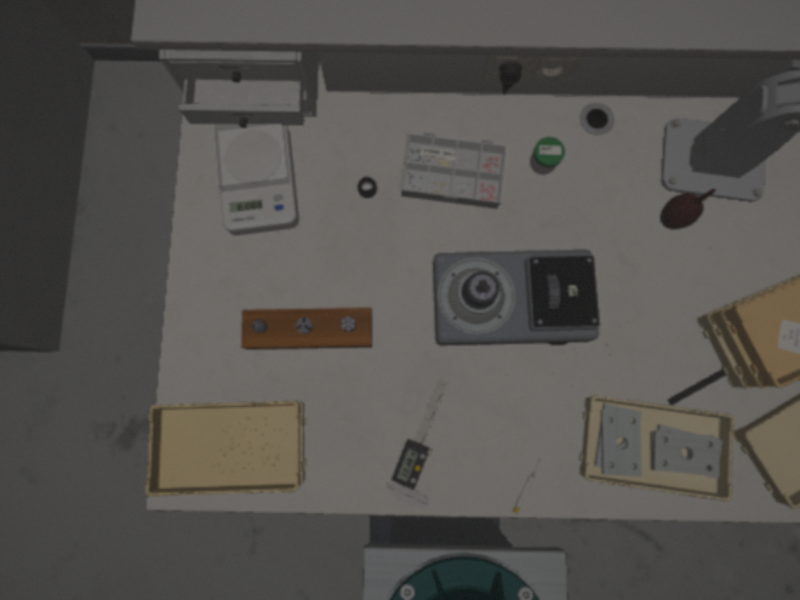

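```bash
python3 -c "
import cv2,numpy as np
a=cv2.imread('pics/scene0.png');b=cv2.imread('pics/top0.png')
A=cv2.resize(a[180:245,195:275],(800,600),interpolation=3);B=cv2.resize(b[205:255,160:270],(800,364),interpolation=3);C=cv2.resize(b[165:245,300:425],(800,512),interpolation=3)
cv2.imwrite('pics/sz.png',A[:, :]);cv2.imwrite('pics/tz.png',cv2.resize(np.vstack([B,C]),(548,600)))"
```

```text
(no output)
```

View pics/sz.png

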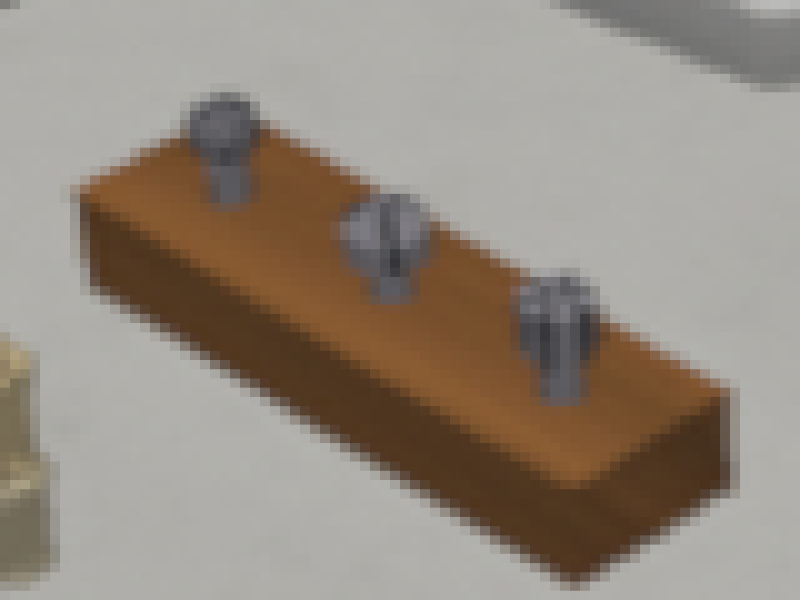

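View pics/tz.png

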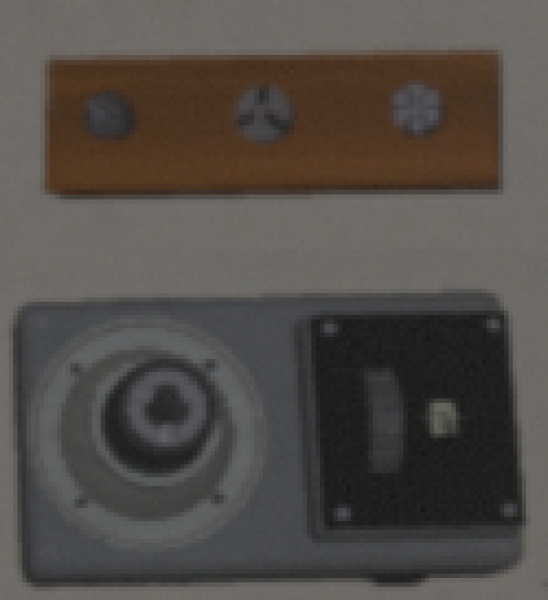

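```bash
cat >> h.py <<'E'
def rel(pos,yaw=None):
    """target TCP pos, pointing down, tool-y at heading yaw (deg, world); prints shift mm, turn deg"""
    s=arm.read_state();R0=R.from_quat(s["ee_rot"]);M=R0.as_matrix()
    d=M.T@(np.array(pos)-s["tool_pos"])*1000
    if yaw is None:
        yy=M[:,1];yaw=np.degrees(np.arctan2(yy[1],yy[0]))
    y=np.array([np.cos(np.radians(yaw)),np.sin(np.radians(yaw)),0]);x=np.array([0,0,-1.]);z=np.cross(x,y)
    t=(R0.inv()*R.from_matrix(np.c_[x,y,z])).as_rotvec(degrees=True)
    yy=M[:,1]
    print("pos",np.round(s["tool_pos"],4),"yaw",round(np.degrees(np.arctan2(yy[1],yy[0])),2),"q",np.round(s["qpos"],3),"t",s["time_s"],"w",round(s["width"],4))
    print("shift",np.round(d,1),"turn",np.round(t,1),"tilt",np.round(M[:,0],4))
E
python3 - <<'E'
from h import *
for yaw in (0,180): rel([0.4955,0.2588,0.17],yaw)
E
```

```text
pos [0.2333 0.66   0.2139] yaw 70.53 q [ 1.198  0.379  1.734 -0.     1.029 -0.033] t 1.65 w 0.0912
shift [  43.9 -290.8  380.9] turn [70.5  0.   0. ] tilt [-0.e+00 -1.e-04 -1.e+00]
pos [0.2333 0.66   0.2139] yaw 70.53 q [ 1.198  0.379  1.734 -0.     1.029 -0.033] t 1.65 w 0.0912
shift [  43.9 -290.8  380.9] turn [-109.5   -0.     0. ] tilt [-0.e+00 -1.e-04 -1.e+00]
```

>>> apply_moves:
  rows: [44,-291,381,70.5,0,0,0,44,-291,381,70.5,0,0,0,44,-291,381,70.5,0,0,0,44,-291,381,70.5,0,0,0,44,-291,381,70.5,0,0,0,44,-291,381,70.5,0,0,0,44,-291,381,70.5,0,0,0,44,-291,381,70.5,0,0,0,44,-291,381,70.5,0,0,0,44,-291,381,70.5,0,0,0]

```text
time_s: 2.65
tool_pos: [0.4968, 0.2561, 0.1699]
ee_rot: [0.501, 0.499, -0.501, 0.5]
contact_force: [0.7, 0.4, -0.1]
width: 0.0913
```

>>> apply_moves:
  rows: [0,0,0,0,0,0,0,0,0,0,0,0,0,0]

```text
time_s: 2.85
tool_pos: [0.4957, 0.2583, 0.1699]
ee_rot: [-0.5, -0.5, 0.5, -0.5]
contact_force: [-1.0, 0.1, -0.0]
width: 0.0914
```

```bash
python3 - <<'E'
from h import *
rel([0.4955,0.2588,0.17],0)
im=get_image("wrist");cv2.imwrite("pics/w1.png",im["frame"])
for l in["countersink","ball_burr","flat_cutter"]:
    print(l,[(np.round(w(im,d["point"]),4).tolist(),round(d["conf"],2)) for d in place_of(im,l)[:2]])
    print(l,[(np.round(w(im,d["point"]),4).tolist(),round(d["conf"],2)) for d in spot_in(im,l)[:2]])
E
```

```text
pos [0.4957 0.2583 0.1699] yaw -0.05 q [0.439 0.219 2.043 0.    0.879 0.439] t 2.85 w 0.0914
shift [-0.1 -0.2 -0.5] turn [-0.1 -0.   0. ] tilt [-1.e-04  1.e-04 -1.e+00]
countersink [([0.4879, 0.2599, 0.0087], 0.68)]
countersink [([0.4882, 0.2619, 0.0682], 0.72)]
ball_burr [([0.4891, 0.3262, 0.012], 0.92)]
ball_burr [([0.4891, 0.326, 0.0723], 0.79)]
flat_cutter [([0.4949, 0.1979, 0.0102], 0.76), ([0.4914, 0.329, 0.0107], 0.58)]
flat_cutter [([0.4959, 0.2024, 0.0695], 0.93)]
```

View pics/w1.png

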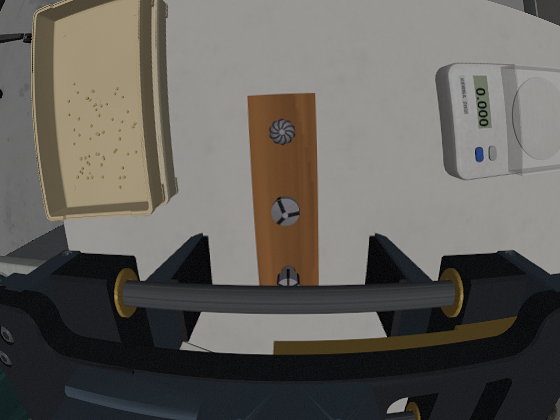

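```bash
cat >> h.py <<'E'
def rayf(im,uv,z):
    a=np.array([(uv[0]-im["cx"])/im["fx"],(uv[1]-im["cy"])/im["fy"]]);th=np.linalg.norm(a);n=a/th if th>0 else a
    d=np.array([n[0]*np.sin(th),n[1]*np.sin(th),np.cos(th)]);T=np.array(im["extrinsics"]);d=T[:3,:3]@d;o=T[:3,3];return o+d*(z-o[2])/d[2]
def projf(im,P):
    T=np.array(im["extrinsics"]);p=T[:3,:3].T@(np.array(P)-T[:3,3]);r=np.hypot(p[0],p[1]);th=np.arctan2(r,p[2]);return np.array([im["cx"]+im["fx"]*th*p[0]/r,im["cy"]+im["fy"]*th*p[1]/r])
E
python3 - <<'E'
from h import *
im=get_image("wrist");f=im["frame"]
cv2.imwrite("pics/w1z.png",cv2.resize(f[90:300,230:340],(420,800),interpolation=3)[:, :])
for l in["countersink","ball_burr","flat_cutter"]:
    m=silhouettes(im,l)
    for q in m[:2]:
        ys,xs=np.nonzero(q["mask"]);print(l,round(q["conf"],2),xs.mean(),ys.mean(),xs.min(),xs.max(),ys.min(),ys.max())
print(rayf(im,(285,211),.066),projf(im,[.4955,.2588,.0755]),np.round(im["extrinsics"],3).tolist())
g=get_image("top")
for l in["countersink","ball_burr","flat_cutter"]:
    for q in silhouettes(g,l)[:2]:
        ys,xs=np.nonzero(q["mask"]);print(l,round(q["conf"],2),xs.mean(),ys.mean(),raypl(g,(xs.mean(),ys.mean()),.06))
E
```

```text
ball_burr 0.73 283.0140562248996 132.7429718875502 271 295 120 145
flat_cutter 0.66 288.7939393939394 277.2848484848485 278 299 267 285
[0.49259189 0.26255378 0.066     ] [288.32598046 218.15859369] [[1.0, 0.002, 0.001, 0.495], [0.002, -0.964, -0.267, 0.335], [0.0, 0.267, -0.964, 0.34], [0.0, 0.0, 0.0, 1.0]]
```

View pics/w1z.png

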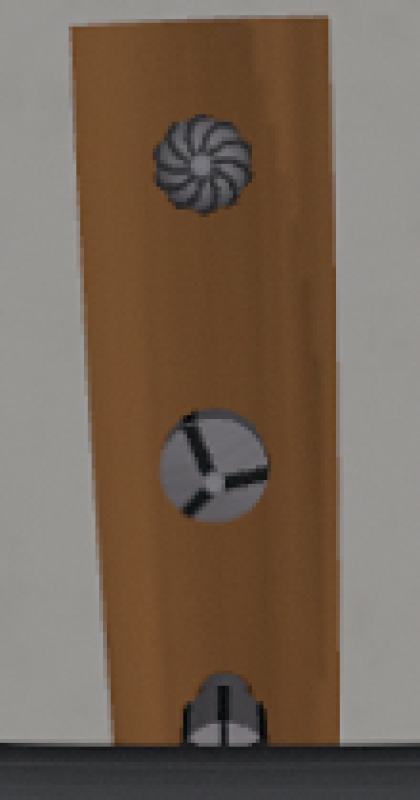

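```bash
python3 - <<'E'
from h import *
im=get_image("wrist")
print(rayf(im,(286.0,212),.065),rayf(im,(285.8,216.8),.0755))
rel([0.4935,0.2605,0.056],0)
E
```

```text
[0.49378892 0.26073815 0.065     ] [0.49368906 0.25934928 0.0755    ]
pos [0.4955 0.2586 0.1699] yaw 0.03 q [0.439 0.219 2.043 0.    0.879 0.439] t 3.65 w 0.0913
shift [113.9  -2.   -1.9] turn [ 0. -0.  0.] tilt [-0.  0. -1.]
```

>>> apply_moves:
  rows: [100,-1.8,-1.5,0,0,0,0,114,-1.8,-1.5,0,0,0,0,114,-1.8,-1.5,0,0,0,0,114,-1.8,-1.5,0,0,0,1,114,-1.8,-1.5,0,0,0,1,114,-1.8,-1.5,0,0,0,1,114,-1.8,-1.5,0,0,0,1,114,-1.8,-1.5,0,0,0,1]
  squeeze: 20

```text
time_s: 4.45
tool_pos: [0.4944, 0.2604, 0.0571]
ee_rot: [0.5, 0.5, -0.499, 0.5]
contact_force: [-1.0, 0.3, -0.6]
width: 0.0542
```

```bash
python3 - <<'E'
from h import *
s=arm.read_state();print(s["tool_pos"],s["contact_force"],s["torque"],s["width"],s["time_s"])
E
```

```text
[0.49439905 0.26043801 0.05714807] [-0.96088697  0.33656352 -0.64992876] [-0.09153564  0.08429434 -0.01918895] 0.054196145605126166 4.45
```

>>> apply_moves:
  rows: [0,0,0,0,0,0,1,0,0,0,0,0,0,1,0,0,0,0,0,0,1,0,0,0,0,0,0,1,0,0,0,0,0,0,1,0,0,0,0,0,0,1,0,0,0,0,0,0,1]

```text
time_s: 5.15
tool_pos: [0.4937, 0.2601, 0.0559]
ee_rot: [0.5, 0.5, -0.5, 0.5]
contact_force: [1.0, 0.1, -0.3]
width: 0.0237
```

```bash
python3 - <<'E'
from h import *
s=arm.read_state();print(s["tool_pos"],s["contact_force"],s["torque"],s["width"],s["time_s"])
im=get_image("wrist");cv2.imwrite("pics/w2.png",im["frame"])
E
```

```text
[0.49372134 0.26014336 0.05591792] [ 0.95807589  0.0980356  -0.32865423] [-0.11998731  0.07856655  0.02093115] 0.023714792035264432 5.15
```

View pics/w2.png

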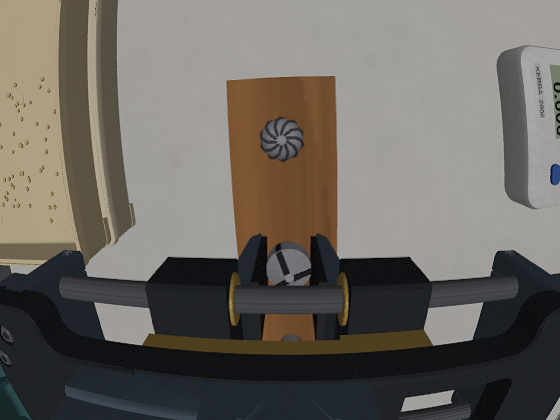

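>>> apply_moves:
  rows: [-50,0,0,0,0,0,1,-100,0,0,0,0,0,1,-155,0,0,0,0,0,1,-155,25,100,0,0,0,1,-155,51,331,0,0,0,1,-155,51,331,0,0,0,1,-155,51,331,0,0,0,1,-155,51,331,0,0,0,1,-155,51,331,0,0,0,1,-155,51,331,0,0,0,1]

```text
time_s: 6.2
tool_pos: [0.5448, -0.0736, 0.211]
ee_rot: [-0.5, -0.5, 0.5, -0.5]
contact_force: [1.0, 1.0, -1.2]
width: 0.0239
```

>>> apply_moves:
  rows: [0,0,0,0,0,0,1,0,0,0,0,0,0,1,0,0,0,0,0,0,1]

```text
time_s: 6.5
tool_pos: [0.5446, -0.0701, 0.2107]
ee_rot: [0.5, 0.5, -0.5, 0.5]
contact_force: [0.0, -0.2, -1.7]
width: 0.0236
```

```bash
python3 - <<'E'
from h import *
rel([0.5455,-0.071,0.2109],0)
im=get_image("wrist");cv2.imwrite("pics/w3.png",im["frame"]);cv2.imwrite("pics/w3z.png",cv2.resize(im["frame"][110:320,180:390],(800,800),interpolation=3)[:600])
im2=get_image("scene");cv2.imwrite("pics/s3.png",im2["frame"])
for l in["chuck_mouth","sleeve_top","wheel_top","digit_window"]:
    print(l,[(np.round(w(im,d["point"]),4).tolist(),round(d["conf"],2)) for d in place_of(im,l)[:2]])
for i,n in((im,'w'),(im2,'s')): 
    print(n,[(np.round(w(i,d["point"]),4).tolist(),round(d["conf"],2)) for d in place_of(i,"countersink")[:2]])
E
```

```text
pos [ 0.5446 -0.0701  0.2107] yaw 0.06 q [-0.17   0.147  2.042  0.     0.954 -0.172] t 6.5 w 0.0236
shift [-0.2  0.9  0.9] turn [ 0.1 -0.   0. ] tilt [-5.e-04  2.e-04 -1.e+00]
chuck_mouth [([0.5459, -0.0113, 0.1303], 0.82), ([0.5444, -0.01, 0.0028], 0.56)]
sleeve_top [([0.5464, -0.0157, 0.1284], 0.73)]
wheel_top []
digit_window [([0.5541, -0.162, 0.0774], 0.81)]
w [([0.5419, -0.0701, 0.1597], 0.92)]
s [([0.5438, -0.0094, 0.1144], 0.58), ([0.5468, -0.07, 0.164], 0.4)]
```

View pics/w3.png

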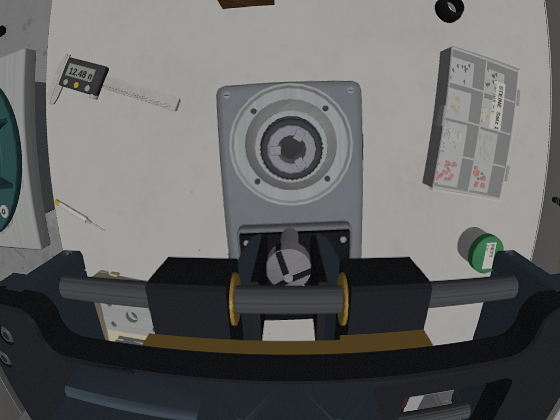

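View pics/w3z.png

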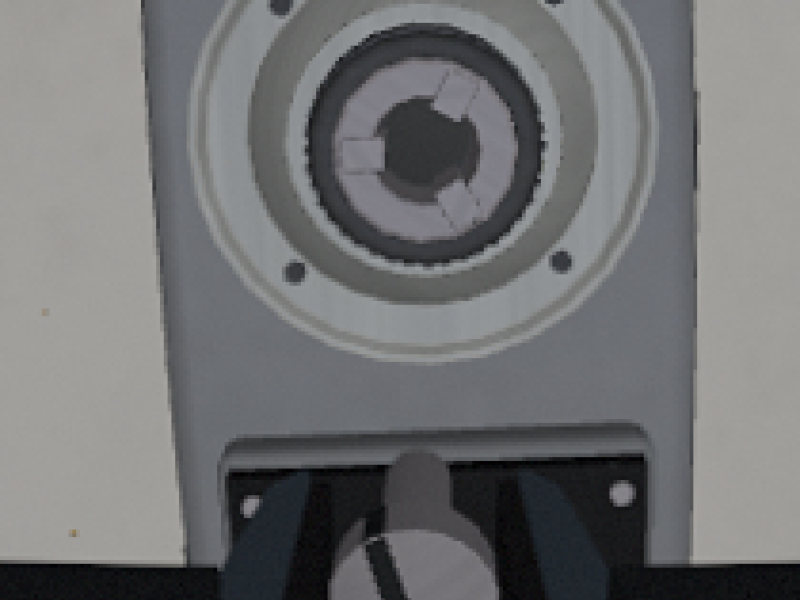

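View pics/s3.png

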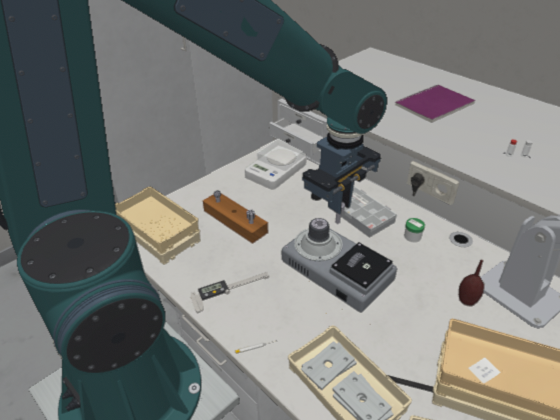

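```bash
python3 - <<'E'
from h import *
im=get_image("wrist")
s=arm.read_state();tp=s["tool_pos"]
c=rayf(im,(291.8,149.1),.129);print("mouth",c)
f=rayf(im,(289.8,236.2),tp[2]-.046);print("foot",f,"tcp",tp)
# predict nose circle & foot circle overlays
v=im["frame"].copy();v=cv2.resize(v[110:320,180:390],(800,800),interpolation=3)
def circ(cn,r,col):
    pts=[]
    for a in np.linspace(0,2*np.pi,60):
        p=projf(im,cn+r*np.array([np.cos(a),np.sin(a),0]));pts.append((p-[180,110])*800/210+1.4)
    cv2.polylines(v,[np.int32(pts)],True,col,1)
circ(c,.0195,(0,0,255));circ(c-[0,0,.004],.025,(0,255,255));circ(f,.006,(0,255,0));circ(f+[0,0,.055],.0125,(255,0,255))
circ(np.array([c[0],c[1],.060]),.062,(255,255,0))
cv2.imwrite("pics/w3o.png",v[:600])
E
```

```text
mouth [ 0.54781399 -0.01188837  0.129     ]
foot [ 0.54625137 -0.07021994  0.16493521] tcp [ 0.5449175  -0.07058399  0.21093521]
```

View pics/w3o.png

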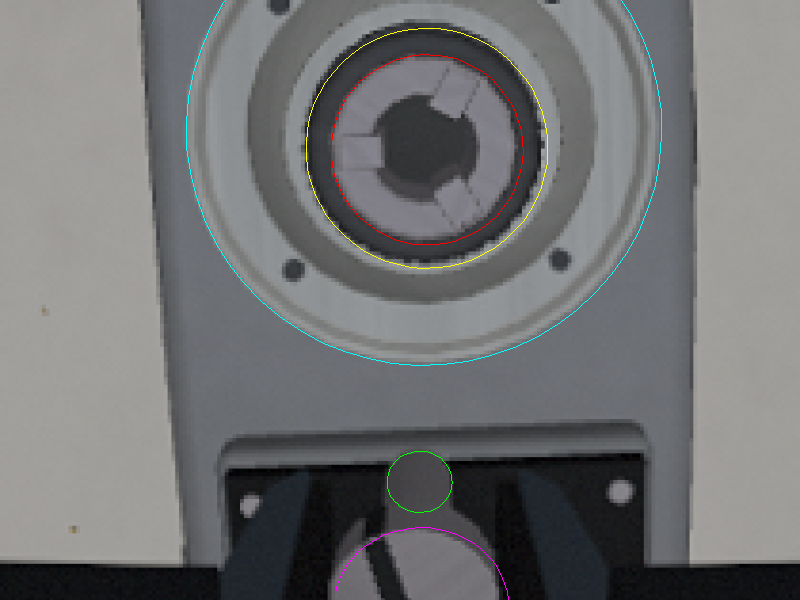

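>>> apply_moves:
  rows: [0,1.5,-30,0,0,0,1,0,1.5,-58.3,0,0,0,1,0,1.5,-58.3,0,0,0,1,26,1.5,-58.3,0,0,0,1,26,1.5,-58.3,0,0,0,1,26,1.5,-58.3,0,0,0,1]

```text
time_s: 7.55
tool_pos: [0.5462, -0.0129, 0.185]
ee_rot: [0.5, 0.5, -0.5, 0.5]
contact_force: [0.6, -0.5, -0.3]
width: 0.0238
```

```bash
python3 - <<'E'
from h import *
rel([0.5455,-0.012,0.18],0)
im=get_image("wrist");cv2.imwrite("pics/w4z.png",cv2.resize(im["frame"][180:300,210:370],(800,600),interpolation=3))
t=get_image("scene");cv2.imwrite("pics/s4z.png",cv2.resize(t["frame"][170:290,270:430],(800,600),interpolation=3))
E
```

```text
pos [ 0.5462 -0.0129  0.185 ] yaw 0.02 q [-0.066  0.178  2.06  -0.     0.904 -0.066] t 7.55 w 0.0238
shift [ 5.  -0.6 -0.9] turn [ 0.  -0.   0.1] tilt [-0.0012  0.     -1.    ]
```

View pics/w4z.png

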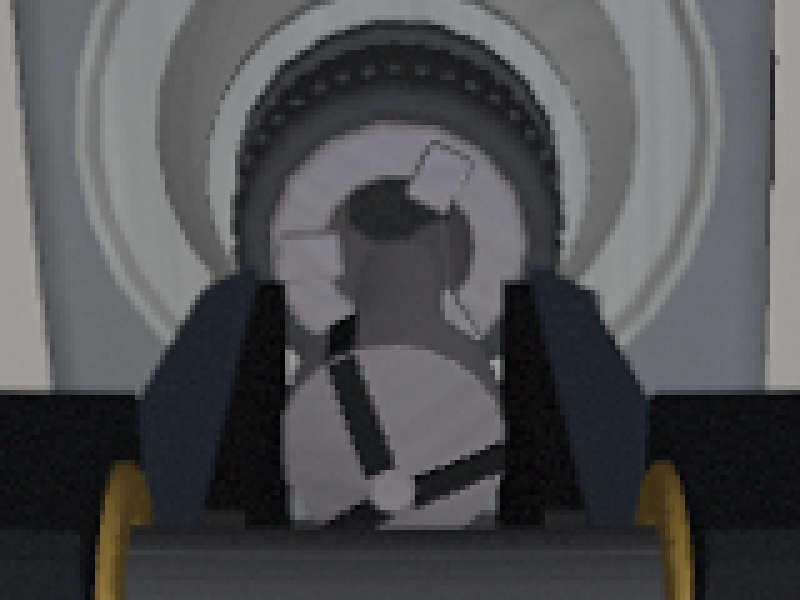

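View pics/s4z.png

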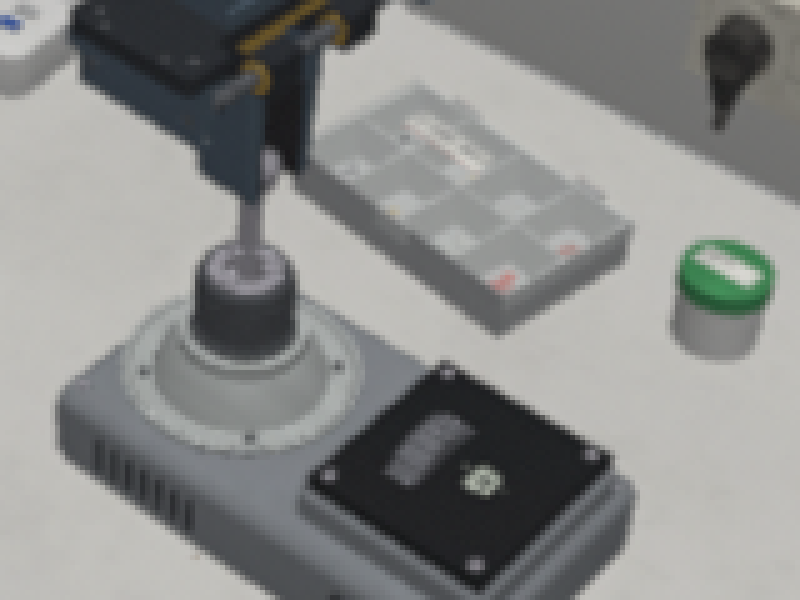

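```bash
cat >> h.py <<'E'
def over(im,x0,y0,k,items,out,crop=(160,120)):
    v=cv2.resize(im["frame"][y0:y0+crop[1],x0:x0+crop[0]],None,fx=k,fy=k,interpolation=3)
    for cn,r,col in items:
        pts=[(projf(im,np.array(cn)+r*np.array([np.cos(a),np.sin(a),0]))-[x0,y0]+.5)*k for a in np.linspace(0,2*np.pi,60)]
        cv2.polylines(v,[np.int32(np.round(pts))],True,col,1)
    cv2.imwrite(out,v)
E
python3 - <<'E'
from h import *
im=get_image("wrist");tp=arm.read_state()["tool_pos"];print(tp)
c=np.array([.5476,-.0119,.129]);f=np.array([tp[0]+.0013,tp[1]+.0004,tp[2]-.046])
over(im,210,180,5,[(c,.0195,(0,0,255)),(c-[0,0,.004],.025,(0,255,255)),(f,.006,(0,255,0)),(f+[0,0,.055],.0125,(255,0,255)),(f+[0,0,.0655],.002,(255,255,0))],"pics/w4o.png")
E
```

```text
[ 0.54689784 -0.01284225  0.18585005]
```

View pics/w4o.png

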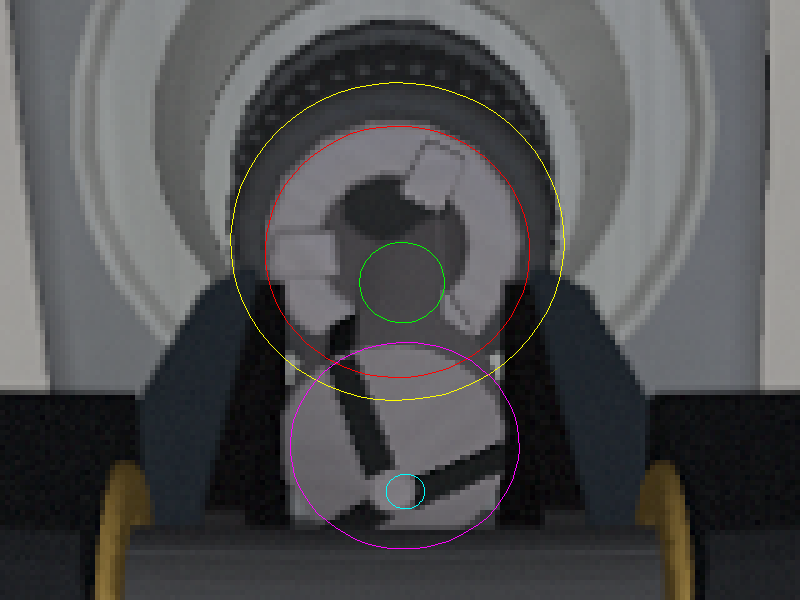

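>>> apply_moves:
  rows: [8,0,-0.5,0,0,0,1,14,0,-0.5,0,0,0,1,20,0,-0.5,0,0,0,1,28,0,-0.5,0,0,0,1]

```text
time_s: 8.1
tool_pos: [0.5464, -0.012, 0.1564]
ee_rot: [0.5, 0.5, -0.5, 0.5]
contact_force: [0.3, -0.4, -0.7]
width: 0.0239
```

```bash
python3 - <<'E'
from h import *
s=arm.read_state();print(s["tool_pos"],s["contact_force"],s["torque"],s["width"],s["time_s"])
im=get_image("wrist");cv2.imwrite("pics/w5z.png",cv2.resize(im["frame"][180:300,210:370],(800,600),interpolation=3))
E
```

```text
[ 0.54639465 -0.01203904  0.15637879] [ 0.28650959 -0.39399068 -0.72103619] [-0.12771881  0.05056565 -0.00300812] 0.023900973039167026 8.1
```

View pics/w5z.png

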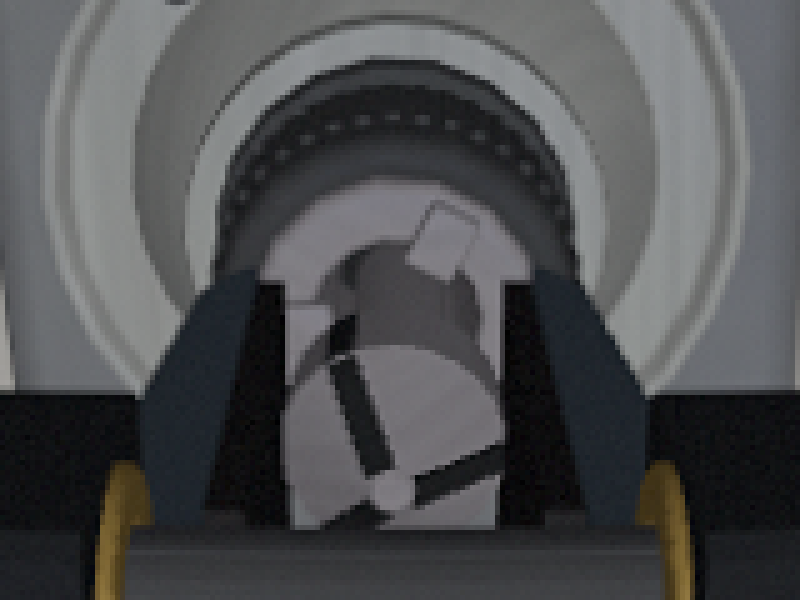

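>>> apply_moves:
  rows: [8,0,0,0,0,0,1,14,0,0,0,0,0,1,19,0,0,0,0,0,1,20.5,0,0,0,0,0,1,20.5,0,0,0,0,0,1,20.5,0,0,0,0,0,1]

```text
time_s: 8.75
tool_pos: [0.5465, -0.012, 0.1366]
ee_rot: [0.5, 0.5, -0.5, 0.5]
contact_force: [0.2, -0.1, -1.4]
width: 0.0244
```

```bash
python3 - <<'E'
from h import *
s=arm.read_state();print(s["tool_pos"],s["contact_force"],s["torque"],s["width"],s["time_s"])
im=get_image("wrist");cv2.imwrite("pics/w6z.png",cv2.resize(im["frame"][180:300,210:370],(800,600),interpolation=3))
E
```

```text
[ 0.54654162 -0.01204296  0.13661951] [ 0.19913891 -0.1285436  -1.4299583 ] [-0.08313709 -0.01543449  0.02073529] 0.024385496149131044 8.75
```

View pics/w6z.png

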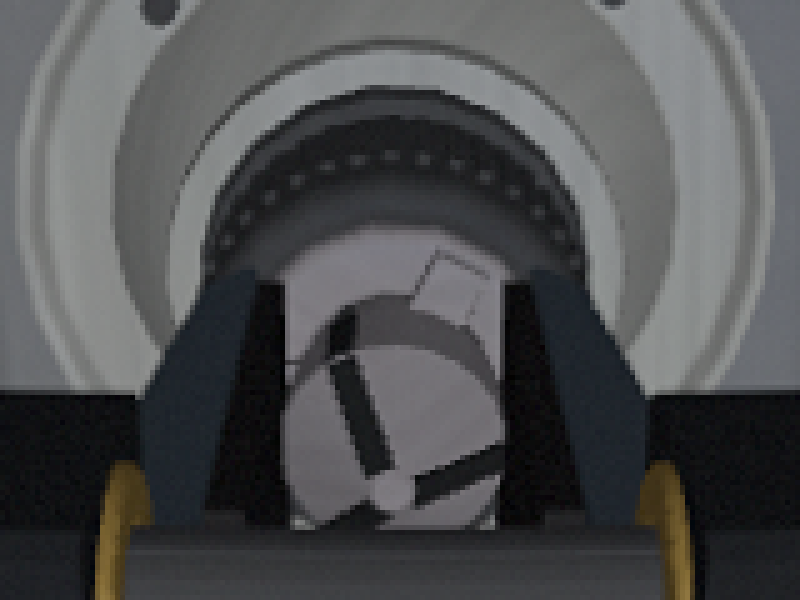

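>>> apply_moves:
  rows: [0,0,0,0,0,0,0.6,0,0,0,0,0,0,0.5,0,0,0,0,0,0,0,0,0,0,0,0,0,0,0,0,0,0,0,0,0,0,0,0,0,0,0,0]

```text
time_s: 9.4
tool_pos: [0.5464, -0.012, 0.1365]
ee_rot: [0.5, 0.5, -0.5, 0.5]
contact_force: [-0.5, 0.3, 0.5]
width: 0.0689
```

```bash
python3 - <<'E'
from h import *
s=arm.read_state();print(s["tool_pos"],s["contact_force"],s["torque"],s["width"],s["time_s"])
im=get_image("wrist");cv2.imwrite("pics/w7z.png",cv2.resize(im["frame"][180:300,210:370],(800,600),interpolation=3))
im=get_image("scene");cv2.imwrite("pics/s7z.png",cv2.resize(im["frame"][170:290,270:430],(800,600),interpolation=3))
E
```

```text
[ 0.54638665 -0.01202638  0.13645479] [-0.47967668  0.25877849  0.5280638 ] [-0.08745629  0.07792136  0.0080203 ] 0.06889204231330535 9.4
```

View pics/w7z.png

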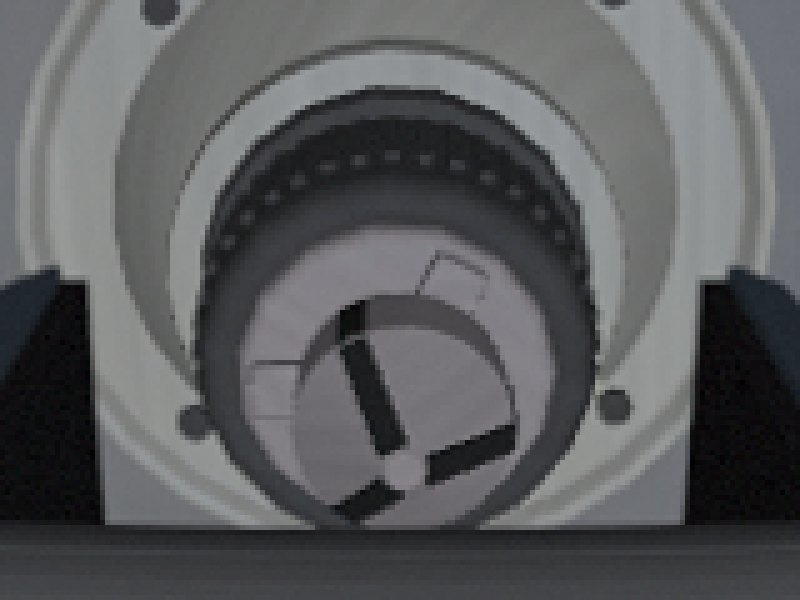

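View pics/s7z.png

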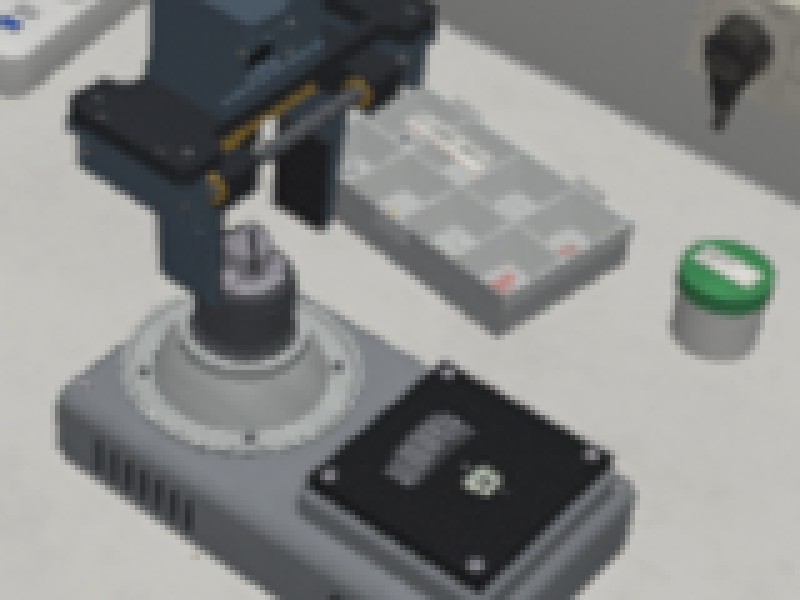

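>>> apply_moves:
  rows: [0,0.6,-0.4,-145,0,0,0,0,0.6,-0.4,-145,0,0,0,0,0.6,-0.4,-145,0,0,0,0,0.6,-0.4,-145,0,0,0,0,0.6,-0.4,-145,0,0,0,0,0.6,-0.4,-145,0,0,0,0,0.6,-0.4,-145,0,0,0,0,0.6,-0.4,-145,0,0,0,0,0.6,-0.4,-145,0,0,0,0,0.6,-0.4,-145,0,0,0]

```text
time_s: 10.5
tool_pos: [0.547, -0.0116, 0.1364]
ee_rot: [0.023, 0.707, -0.023, 0.707]
contact_force: [-0.3, 0.1, -0.1]
width: 0.0909
```

```bash
python3 - <<'E'
from h import *
rel([0.547,-0.0116,0.098],145)
E
```

```text
pos [ 0.547  -0.0116  0.1364] yaw 86.33 q [-0.064  0.253  2.079 -0.     0.81  -1.571] t 10.5 w 0.0909
shift [38.4  0.   0. ] turn [-58.7  -0.    0. ] tilt [-0. -0. -1.]
```

>>> apply_moves:
  rows: [0,0,0,-58.7,0,0,0,0,0,0,-58.7,0,0,0,0,0,0,-58.7,0,0,0,0,0,0,-58.7,0,0,0,10,0,0,-58.7,0,0,0,20,0,0,-58.7,0,0,0,30,0,0,-58.7,0,0,0,38,0,0,-58.7,0,0,0,38,0,0,-58.7,0,0,0.3,38,0,0,-58.7,0,0,0.3]

```text
time_s: 11.5
tool_pos: [0.547, -0.0116, 0.0985]
ee_rot: [-0.324, 0.629, 0.324, 0.629]
contact_force: [0.6, -0.2, 0.1]
width: 0.0781
```

```bash
python3 - <<'E'
from h import *
rel([0.547,-0.0116,0.098],145)
s=arm.read_state();print(s["contact_force"],s["torque"])
im=get_image("wrist");cv2.imwrite("pics/w8.png",im["frame"])
E
```

```text
pos [ 0.547  -0.0116  0.0985] yaw 144.51 q [-0.064  0.315  2.088  0.     0.739 -2.586] t 11.5 w 0.0781
shift [0.5 0.  0. ] turn [-0.5 -0.  -0. ] tilt [-2.e-04  0.e+00 -1.e+00]
[ 0.55311075 -0.22321312  0.11519277] [0.05095997 0.05812512 0.02591762]
```

View pics/w8.png

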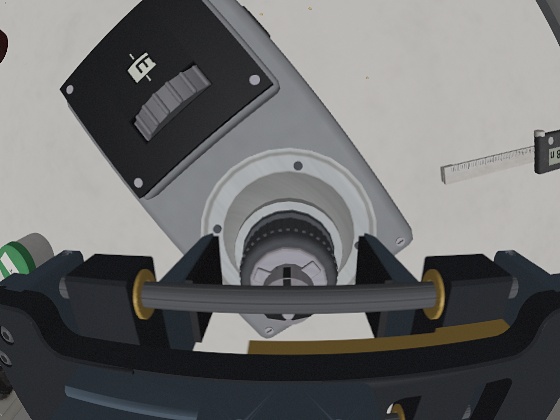

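>>> apply_moves:
  rows: [0,0,0,0,0,0,1,0,0,0,0,0,0,1,0,0,0,0,0,0,1,0,0,0,0,0,0,1,0,0,0,0,0,0,1,0,0,0,0,0,0,1]
  squeeze: 45

```text
time_s: 12.15
tool_pos: [0.5471, -0.0116, 0.0986]
ee_rot: [-0.325, 0.628, 0.325, 0.628]
contact_force: [-2.2, 0.2, 5.0]
width: 0.0468
```

```bash
python3 - <<'E'
from h import *
rel([0.547,-0.0116,0.098],145)
s=arm.read_state();print(s["contact_force"],s["torque"])
E
```

```text
pos [ 0.5471 -0.0116  0.0986] yaw 144.67 q [-0.064  0.315  2.088  0.     0.738 -2.589] t 12.15 w 0.0468
shift [ 0.6  0.1 -0. ] turn [-0.3  0.   0. ] tilt [ 2.e-04  0.e+00 -1.e+00]
[-2.1594384   0.17571554  4.95655139] [ 0.13687114  0.35642342 -0.09627822]
```

>>> apply_moves:
  rows: [0,0,0,8.5,0,0,1,0,0,0,17,0,0,1,0,0,0,25.5,0,0,1,0,0,0,34,0,0,1,0,0,0,42.5,0,0,1,0,0,0,51,0,0,1,0,0,0,59.5,0,0,1,0,0,0,68,0,0,1,0,0,0,76.5,0,0,1,0,0,0,85,0,0,1]

```text
time_s: 13.15
tool_pos: [0.5473, -0.0124, 0.0986]
ee_rot: [0.186, 0.682, -0.187, 0.682]
contact_force: [-1.5, -8.9, 2.5]
width: 0.0466
```

```bash
python3 - <<'E'
from h import *
rel([0.547,-0.0116,0.098],60)
s=arm.read_state();print(s["contact_force"],s["torque"])
im=get_image("wrist");cv2.imwrite("pics/w9z.png",cv2.resize(im["frame"][180:300,210:370],(800,600),interpolation=3))
E
```

```text
pos [ 0.5473 -0.0124  0.0986] yaw 59.37 q [-6.500e-02  3.150e-01  2.088e+00 -2.000e-03  7.380e-01 -1.099e+00] t 13.15 w 0.0466
shift [ 0.6  0.5 -0.7] turn [-0.6  0.1  0. ] tilt [ 6.0e-04 -1.3e-03 -1.0e+00]
[-1.54547909 -8.88486349  2.49246285] [-1.74517057  0.07779369  0.18230065]
```

View pics/w9z.png

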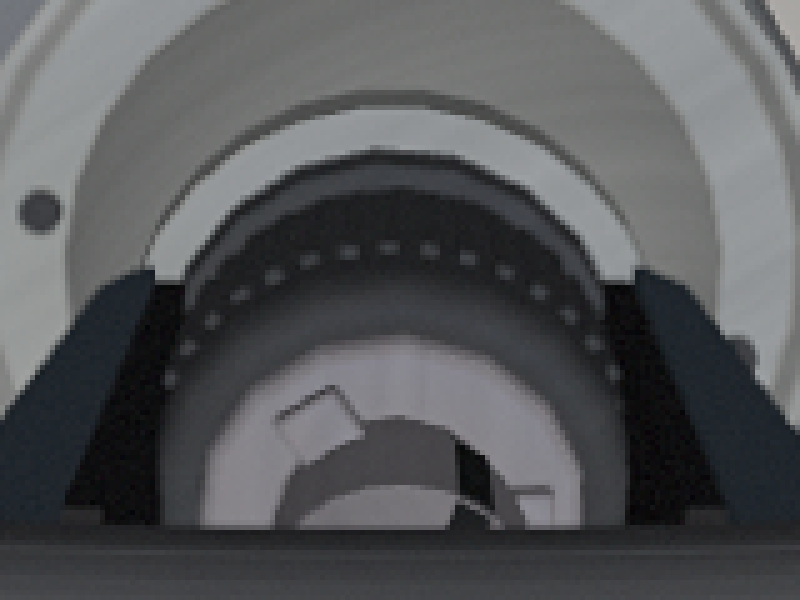

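>>> apply_moves:
  rows: [0,0,0,8.5,0,0,1,0,0,0,17,0,0,1,0,0,0,25.5,0,0,1,0,0,0,34,0,0,1,0,0,0,42.5,0,0,1,0,0,0,51,0,0,1]

```text
time_s: 13.8
tool_pos: [0.5469, -0.0127, 0.0986]
ee_rot: [0.462, 0.535, -0.463, 0.535]
contact_force: [-3.6, -12.8, 7.4]
width: 0.0468
```

```bash
python3 - <<'E'
from h import *
rel([0.547,-0.0116,0.098],9)
s=arm.read_state();print(s["contact_force"],s["torque"])
im=get_image("wrist");cv2.imwrite("pics/w10z.png",cv2.resize(im["frame"][180:300,210:370],(800,600),interpolation=3))
E
```

```text
pos [ 0.5469 -0.0127  0.0986] yaw 8.38 q [-0.065  0.315  2.088 -0.003  0.739 -0.209] t 13.8 w 0.0468
shift [ 0.6  0.3 -1.1] turn [-0.6  0.1  0. ] tilt [-4.0e-04 -1.7e-03 -1.0e+00]
[ -3.59135184 -12.8128198    7.44915205] [-2.44699079  0.78571363  0.15269398]
```

View pics/w10z.png

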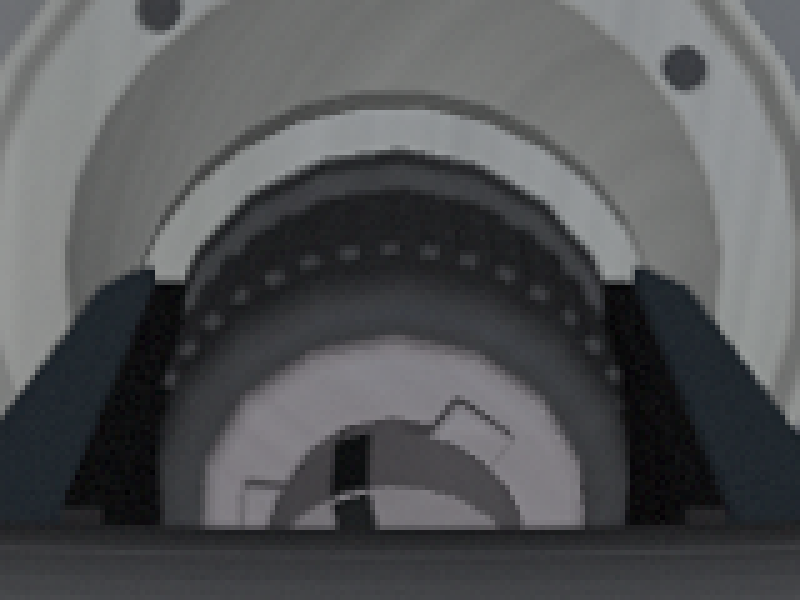

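>>> apply_moves:
  rows: [0,-0.2,1,8,0,0,1,0,-0.2,1,16,0,0,1,0,-0.2,1,22,0,0,1,0,-0.2,1,28,0,0,1,0,-0.2,1,34,0,0,1]

```text
time_s: 14.35
tool_pos: [0.5465, -0.0128, 0.0986]
ee_rot: [-0.598, -0.377, 0.599, -0.377]
contact_force: [-6.3, -1.7, 9.4]
width: 0.0466
```

```bash
python3 - <<'E'
from h import *
rel([0.547,-0.0126,0.098],-25)
s=arm.read_state();print(s["contact_force"],s["torque"])
E
```

```text
pos [ 0.5465 -0.0128  0.0986] yaw -25.54 q [-6.600e-02  3.150e-01  2.088e+00 -1.000e-03  7.400e-01  3.800e-01] t 14.35 w 0.0466
shift [ 0.6  0.4 -0.4] turn [-0.5  0.   0.1] tilt [-1.2e-03 -3.0e-04 -1.0e+00]
[-6.28615614 -1.73889579  9.36917015] [-0.34097071  1.15390846  0.15683348]
```

>>> apply_moves:
  rows: [0,-0.4,0.3,6,0,0,1,0,-0.4,0.3,12,0,0,1,0,-0.4,0.3,18,0,0,1,0,-0.4,0.3,18,0,0,1]

```text
time_s: 14.75
tool_pos: [0.5463, -0.0127, 0.0986]
ee_rot: [-0.65, -0.279, 0.65, -0.279]
contact_force: [-3.1, 0.4, 7.8]
width: 0.0467
```

```bash
python3 - <<'E'
from h import *
rel([0.547,-0.0126,0.098],-43)
s=arm.read_state();print(s["contact_force"],s["torque"])
im=get_image("wrist");cv2.imwrite("pics/w11z.png",cv2.resize(im["frame"][180:300,210:370],(800,600),interpolation=3))
E
```

```text
pos [ 0.5463 -0.0127  0.0986] yaw -43.55 q [-0.066  0.314  2.089  0.     0.739  0.694] t 14.75 w 0.0467
shift [ 0.6  0.4 -0.6] turn [-0.5  0.   0. ] tilt [-5.e-04  1.e-04 -1.e+00]
[-3.06537933  0.39473466  7.78158954] [ 0.01821139  0.72772242 -0.04764952]
```

View pics/w11z.png

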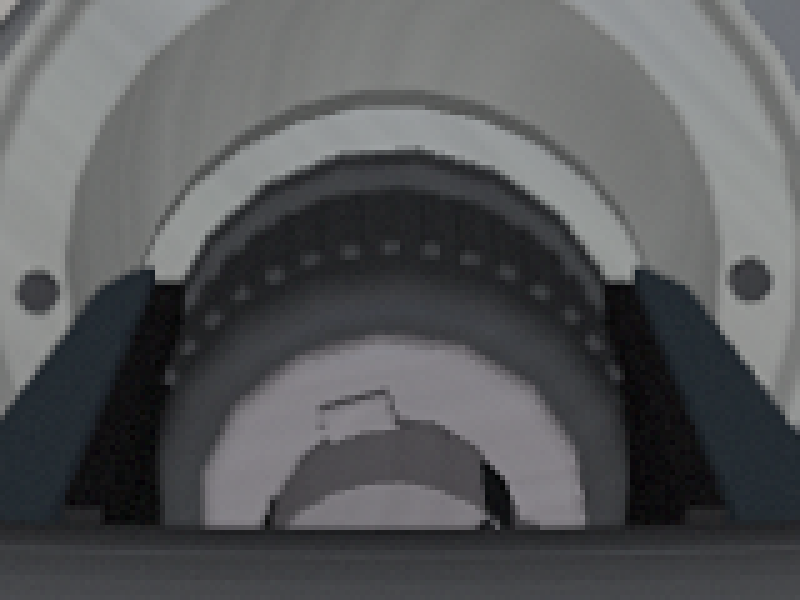

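>>> apply_moves:
  rows: [0,-0.3,0.3,5,0,0,1,0,-0.3,0.3,10,0,0,1]

```text
time_s: 15.0
tool_pos: [0.5462, -0.0127, 0.0986]
ee_rot: [0.672, 0.221, -0.671, 0.221]
contact_force: [-1.9, 2.7, 4.5]
width: 0.0468
```

```bash
python3 - <<'E'
from h import *
rel([0.547,-0.0126,0.098],-53)
s=arm.read_state();print(s["contact_force"],s["torque"],s["effort"])
E
```

```text
pos [ 0.5462 -0.0127  0.0986] yaw -53.5 q [-0.066  0.314  2.09   0.     0.738  0.868] t 15.0 w 0.0468
shift [ 0.6  0.4 -0.7] turn [-0.5 -0.  -0. ] tilt [ 3.e-04  1.e-04 -1.e+00]
[-1.88787047  2.67218653  4.45190456] [0.39907295 0.31898622 0.27014145] [ -1.54325064 -58.24820995 -32.05192924  -0.2136004   -0.37367108
  -1.75147053]
```

>>> apply_moves:
  rows: [0,0,0,5,0,0,1,0,0,0,10,0,0,1]

```text
time_s: 15.2
tool_pos: [0.5461, -0.0126, 0.0986]
ee_rot: [0.688, 0.162, -0.688, 0.162]
contact_force: [-0.8, 3.5, 4.8]
width: 0.0468
```

```bash
python3 - <<'E'
from h import *
rel([0.547,-0.0126,0.098],-63)
s=arm.read_state();print(s["contact_force"],s["torque"],s["effort"])
E
```

```text
pos [ 0.5461 -0.0126  0.0986] yaw -63.52 q [-0.066  0.314  2.09   0.     0.738  1.043] t 15.2 w 0.0468
shift [ 0.6  0.4 -0.8] turn [-0.5 -0.   0. ] tilt [ 1.e-04  2.e-04 -1.e+00]
[-0.80519486  3.52784024  4.75478429] [0.60770162 0.47497379 0.3374993 ] [ -2.16233119 -57.95855641 -32.27443814  -0.39014432  -0.49902197
  -1.58852622]
```

>>> apply_moves:
  rows: [0,-0.3,0.3,5,0,0,1,0,-0.3,0.3,10,0,0,1,0,-0.3,0.3,15,0,0,1,0,-0.3,0.3,20,0,0,1]

```text
time_s: 15.6
tool_pos: [0.546, -0.0123, 0.0986]
ee_rot: [0.706, 0.04, -0.706, 0.04]
contact_force: [1.0, 5.0, 2.1]
width: 0.0468
```

```bash
python3 - <<'E'
from h import *
rel([0.547,-0.0126,0.098],-83)
s=arm.read_state();print(s["contact_force"],s["torque"],s["effort"])
im=get_image("wrist");cv2.imwrite("pics/w12z.png",cv2.resize(im["frame"][180:300,210:370],(800,600),interpolation=3))
E
```

```text
pos [ 0.546  -0.0123  0.0986] yaw -83.52 q [-6.500e-02  3.130e-01  2.090e+00  1.000e-03  7.370e-01  1.392e+00] t 15.6 w 0.0468
shift [ 0.6  0.4 -1. ] turn [-0.5 -0.   0. ] tilt [ 8.e-04  3.e-04 -1.e+00]
[1.01469942 4.97370663 2.10654567] [0.88279267 0.02511556 0.30641224] [ -2.89423071 -58.80247951 -31.52641296  -0.62231926   0.07289939
  -1.55457292]
```

View pics/w12z.png

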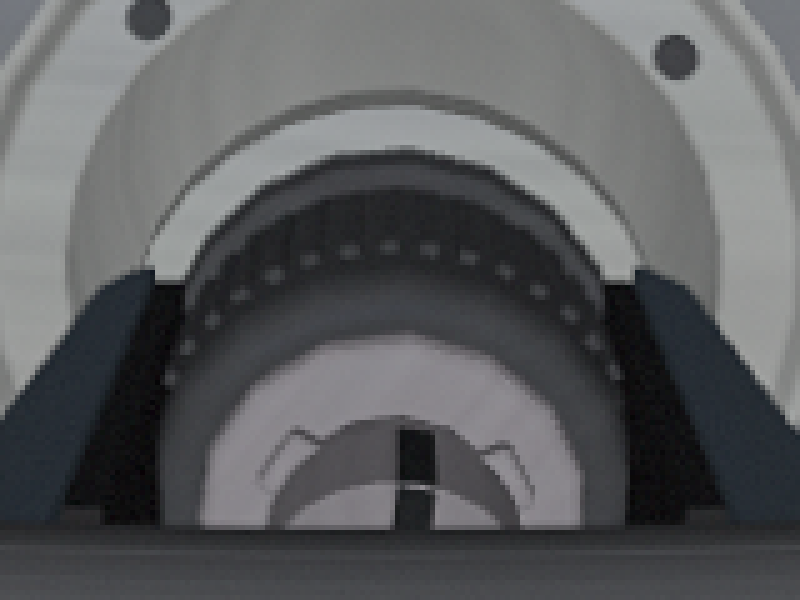

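>>> apply_moves:
  rows: [0,0,0,0,0,0,1,0,-0.2,0.4,6,0,0,1,0,-0.2,0.4,12,0,0,1,0,-0.2,0.4,18,0,0,1,0,-0.2,0.4,18,0,0,1]
  squeeze: 60

```text
time_s: 16.15
tool_pos: [0.545, -0.012, 0.0987]
ee_rot: [-0.703, 0.069, 0.704, 0.07]
contact_force: [-3.4, 8.0, 8.8]
width: 0.046
```

```bash
python3 - <<'E'
from h import *
rel([0.547,-0.0126,0.098],-101)
for i in range(3):
    im=get_image("wrist");s=arm.read_state();print(s["contact_force"],s["torque"],s["effort"][5])
cv2.imwrite("pics/w13z.png",cv2.resize(im["frame"][180:300,210:370],(800,600),interpolation=3))
E
```

```text
pos [ 0.545  -0.012   0.0987] yaw -101.29 q [-0.065  0.313  2.092  0.     0.738  1.703] t 16.15 w 0.046
shift [ 0.7  0.2 -2.1] turn [-0.3  0.   0. ] tilt [-5.e-04  4.e-04 -1.e+00]
[-3.33477896  7.26878403  8.77414359] [1.37334742 0.70338476 0.09556899] 0.6635281629860401
[-4.06417279  8.30671328  8.9831585 ] [1.39374678 0.71901241 0.06752912] 0.18294663168489933
[-3.08133493  8.2601881   8.6211017 ] [1.42978572 0.65670326 0.07263066] 0.09165448369458318
```

View pics/w13z.png

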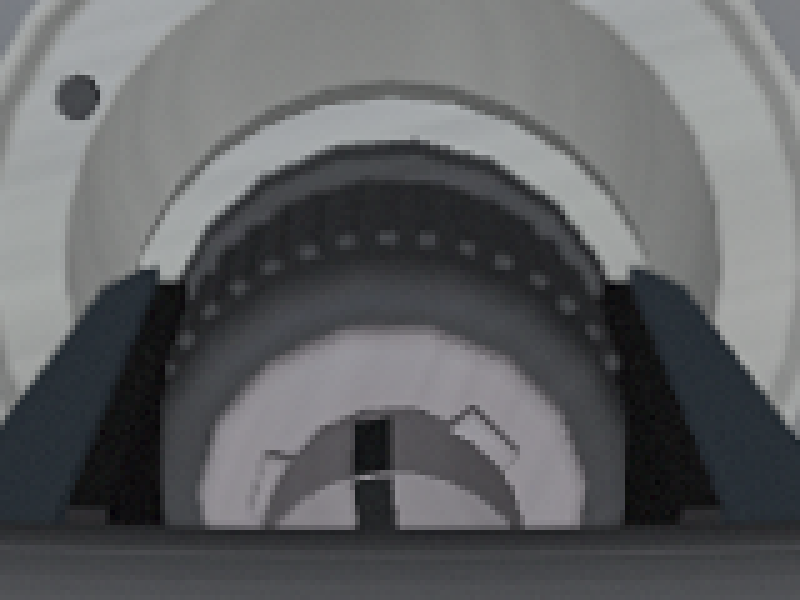

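>>> apply_moves:
  rows: [0,0,0,0,0,0,0.3,0,0,0,0,0,0,0.3,0,0,-1.9,0,0,0,0.3,0,0,-1.9,0,0,0,0.3]

```text
time_s: 16.7
tool_pos: [0.5472, -0.013, 0.0984]
ee_rot: [0.704, -0.07, -0.704, -0.07]
contact_force: [-0.3, 0.8, -0.9]
width: 0.0638
```

```bash
python3 - <<'E'
from h import *
rel([0.547,-0.0122,0.098],-101)
im=get_image("wrist");s=arm.read_state();print(s["contact_force"],s["torque"],s["effort"][5])
cv2.imwrite("pics/w14z.png",cv2.resize(im["frame"][180:300,210:370],(800,600),interpolation=3))
E
```

```text
pos [ 0.5472 -0.013   0.0984] yaw -101.29 q [-0.066  0.316  2.087 -0.     0.738  1.702] t 16.7 w 0.0638
shift [ 0.4 -0.7  0.4] turn [-0.3 -0.  -0. ] tilt [-0.e+00 -1.e-04 -1.e+00]
[-0.58757939  0.02914301  0.76534031] [-0.06576818  0.19664371 -0.00976642] -0.020898747607134283
```

View pics/w14z.png

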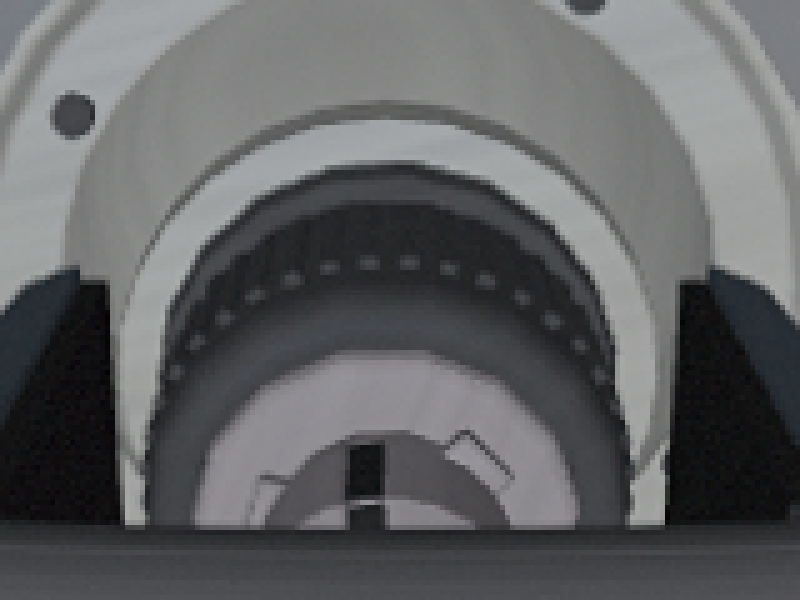

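>>> apply_moves:
  rows: [0,-0.7,0.2,0,0,0,0.4,0,-0.7,0.2,0,0,0,1,0,-0.7,0.2,0,0,0,1,0,-0.7,0.2,0,0,0,1,0,-0.7,0.2,0,0,0,1,0,-0.7,0.2,0,0,0,1]
  squeeze: 60

```text
time_s: 17.35
tool_pos: [0.547, -0.0122, 0.0984]
ee_rot: [-0.704, 0.07, 0.704, 0.07]
contact_force: [-1.6, -3.4, -1.0]
width: 0.0462
```

```bash
python3 - <<'E'
from h import *
rel([0.547,-0.0122,0.098],-101)
im=get_image("wrist");s=arm.read_state();print(s["contact_force"],s["torque"],s["effort"][5])
cv2.imwrite("pics/w15z.png",cv2.resize(im["frame"][180:300,210:370],(800,600),interpolation=3))
E
```

```text
pos [ 0.547  -0.0122  0.0984] yaw -101.31 q [-0.065  0.315  2.088 -0.     0.738  1.704] t 17.35 w 0.0462
shift [ 0.4 -0.1 -0. ] turn [-0.3  0.  -0. ] tilt [-1.e-04 -2.e-04 -1.e+00]
[ 0.33747475 -3.37634058 -0.81634175] [-0.70372332  0.26474272  0.17358326] 0.17485857009887695
```

>>> apply_moves:
  rows: [0,0,0,5,0,0,1,0,0,0,10,0,0,1,0,0,0,15,0,0,1]

```text
time_s: 17.7
tool_pos: [0.5476, -0.0126, 0.0987]
ee_rot: [0.689, -0.162, -0.688, -0.161]
contact_force: [3.5, -8.6, 1.6]
width: 0.047
```

```bash
python3 - <<'E'
from h import *
rel([0.547,-0.0122,0.098],-116)
im=get_image("wrist");s=arm.read_state();print(s["contact_force"],s["torque"],s["effort"][5])
cv2.imwrite("pics/w16z.png",cv2.resize(im["frame"][180:300,210:370],(800,600),interpolation=3))
a=cv2.imread("pics/w15z.png")[150:500];b=cv2.imread("pics/w16z.png")[150:500]
cv2.imwrite("pics/c16.png",cv2.resize(np.vstack([a,b]),(685,600)))
E
```

```text
pos [ 0.5476 -0.0126  0.0987] yaw -116.34 q [-6.500e-02  3.150e-01  2.087e+00 -2.000e-03  7.380e-01  1.967e+00] t 17.7 w 0.047
shift [ 0.7 -0.1  0.7] turn [-0.3 -0.1 -0. ] tilt [ 0.0011 -0.0015 -1.    ]
[ 1.63502079 -8.24603568 -1.16568803] [-1.43232338 -0.21704608  1.35524587] 0.3291843831539154
```

View pics/c16.png

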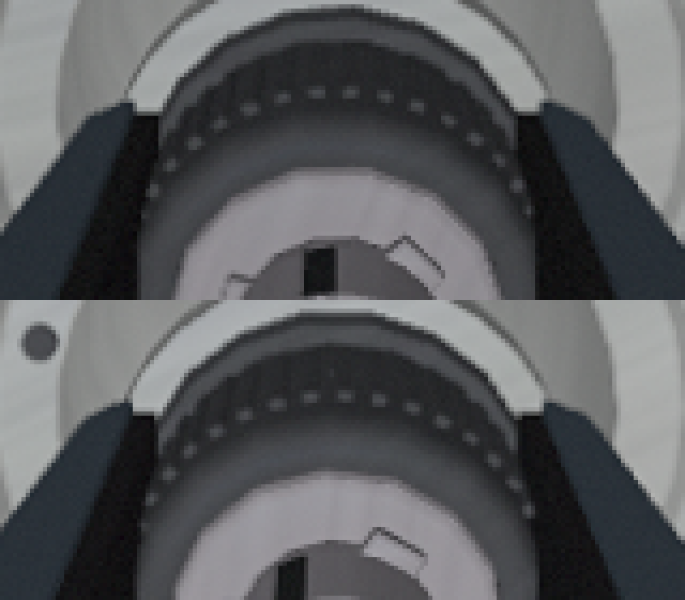

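>>> apply_moves:
  rows: [0,0,0,0,0,0,0,0,0,0,0,0,0,0,0,0,0,0,0,0,0,0,0,0,0,0,0,0,-30,0,0,0,0,0,0,-70,0,0,0,0,0,0,-110,0,0,0,0,0,0,-110,0,0,0,0,0,0,-110,0,0,0,0,0,0]

```text
time_s: 18.65
tool_pos: [0.5474, -0.0121, 0.2091]
ee_rot: [0.689, -0.161, -0.688, -0.161]
contact_force: [0.0, -0.4, -0.6]
width: 0.0907
```

```bash
python3 - <<'E'
from h import *
s=arm.read_state();print(s["tool_pos"],s["time_s"],s["contact_force"])
rel([0.553,-0.129,0.12],-177)
im=get_image("wrist");cv2.imwrite("pics/w17.png",im["frame"]);cv2.imwrite("pics/w17z.png",cv2.resize(im["frame"][180:300,210:370],(800,600),interpolation=3))
print(np.round(im["extrinsics"],3).tolist())
for l in["wheel_top","digit_window","sleeve_top"]:
    print(l,[(np.round(w(im,d["point"]),4).tolist(),round(d["conf"],2)) for d in place_of(im,l)[:2]])
im=get_image("scene");cv2.imwrite("pics/s17z.png",cv2.resize(im["frame"][170:290,270:430],(800,600),interpolation=3))
E
```

```text
[ 0.54735509 -0.01207218  0.20913029] 18.65 [ 0.01561338 -0.42297689 -0.59171654]
pos [ 0.5474 -0.0121  0.2091] yaw -116.32 q [-0.065  0.145  2.047  0.     0.948  1.965] t 18.65 w 0.0907
shift [ 89.1 102.4 -56.8] turn [60.7 -0.1  0.1] tilt [ 0.0018 -0.     -1.    ]
[[-0.443, -0.864, -0.238, 0.615], [-0.896, 0.427, 0.119, -0.045], [-0.001, 0.266, -0.964, 0.38], [0.0, 0.0, 0.0, 1.0]]
wheel_top [([0.5534, -0.1276, 0.0896], 0.97)]
digit_window [([0.5514, -0.1619, 0.0791], 0.63)]
sleeve_top [([0.5471, -0.0175, 0.1293], 0.82), ([0.5441, -0.0151, 0.1152], 0.21)]
```

View pics/w17.png

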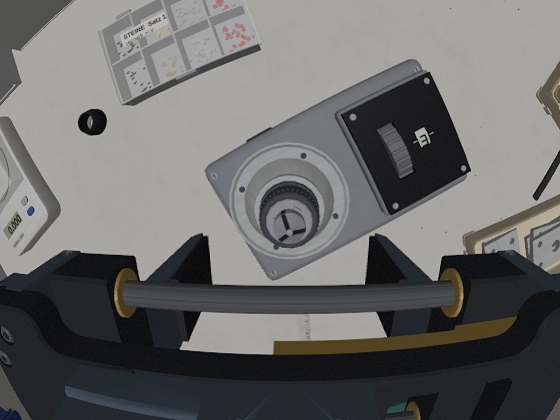

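View pics/s17z.png

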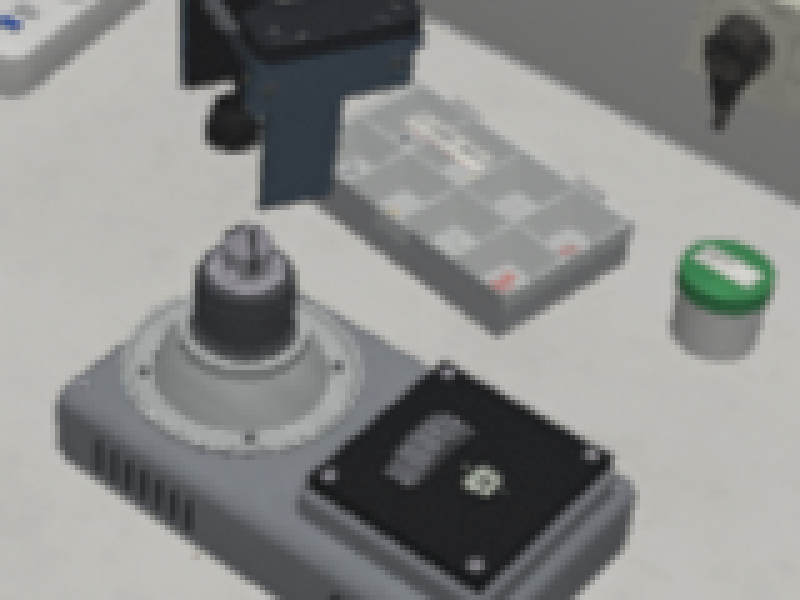

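```bash
python3 - <<'E'
from h import *
f=cv2.imread("pics/w17.png")
M=cv2.getRotationMatrix2D((415,140),-27,10);M[0,2]+=300-415;M[1,2]+=300-140
cv2.imwrite("pics/dig.png",cv2.warpAffine(f,M,(600,600),flags=cv2.INTER_CUBIC))
E
```

```text
(no output)
```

View pics/dig.png

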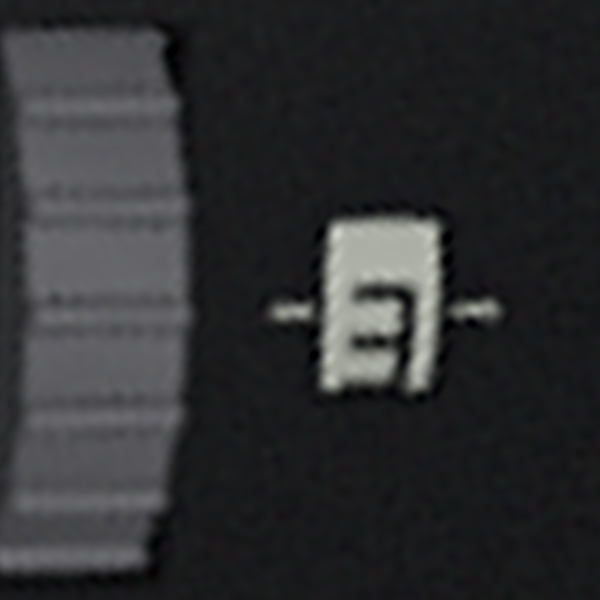

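>>> apply_moves:
  rows: [0,40,-22,20,0,0,1,0,80,-45,30,0,0,1,0,102.5,-57,60.7,0,0,1,40,102.5,-57,60.7,0,0,1,80,102.5,-57,60.7,0,0,1,89,102.5,-57,60.7,0,0,1,89,102.5,-57,60.7,0,0,1,89,102.5,-57,60.7,0,0,1,89,102.5,-57,60.7,0,0,1,89,102.5,-57,60.7,0,0,1]
  squeeze: 20

```text
time_s: 19.9
tool_pos: [0.5528, -0.1293, 0.1196]
ee_rot: [0.514, -0.486, -0.514, -0.486]
contact_force: [-0.1, -0.6, 0.4]
width: 0.0141
```

>>> apply_moves:
  rows: [0,0,0,0,0,0,1,0,0,0,0,0,0,1,0,0,0,0,0,0,1,0,0,0,0,0,0,1,0,0,0,0,0,0,1]

```text
time_s: 20.4
tool_pos: [0.5527, -0.1293, 0.1195]
ee_rot: [0.513, -0.487, -0.513, -0.487]
contact_force: [-0.0, 0.0, 0.3]
width: 0.0006
```

```bash
python3 - <<'E'
from h import *
s=arm.read_state();print(s["tool_pos"],s["time_s"],s["contact_force"])
rel([0.5432,-0.128,0.097],-177)
im=get_image("wrist");cv2.imwrite("pics/w18.png",im["frame"])
for l in["wheel_top","digit_window"]:
    print(l,[(np.round(w(im,d["point"]),4).tolist(),round(d["conf"],2)) for d in place_of(im,l)[:2]])
E
```

```text
[ 0.552681   -0.12928835  0.11949099] 20.4 [-0.04431354  0.01618921  0.28506139]
pos [ 0.5527 -0.1293  0.1195] yaw -177.01 q [-0.271  0.309  2.043  0.     0.79   2.819] t 20.4 w 0.0006
shift [22.5  9.4  1.8] turn [-0. -0.  0.] tilt [ 1.e-04 -0.e+00 -1.e+00]
wheel_top [([0.5523, -0.1285, 0.091], 0.68)]
digit_window [([0.5535, -0.1626, 0.0792], 0.67)]
```

View pics/w18.png

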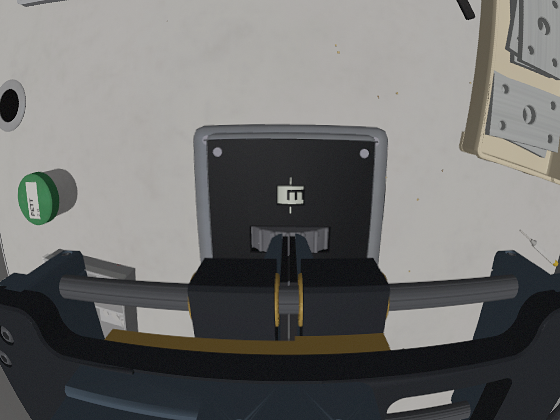

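>>> apply_moves:
  rows: [10,8,0,0,0,0,1,27,8,0,0,0,0,1,28,8,0,0,0,0,1,28.5,8,0,0,0,0,1,29,8,0,0,0,0,1,29,8,0,0,0,0,1]

```text
time_s: 21.15
tool_pos: [0.5449, -0.1298, 0.0908]
ee_rot: [0.513, -0.487, -0.513, -0.487]
contact_force: [0.5, 0.9, 0.7]
width: 0.0003
```

>>> apply_moves:
  rows: [0.5,0,0,0,0,0,1,0.5,0,0,0,0,0,1]

```text
time_s: 21.35
tool_pos: [0.5448, -0.1297, 0.0901]
ee_rot: [0.513, -0.487, -0.513, -0.487]
contact_force: [-0.3, 0.0, -0.5]
width: 0.0002
```

>>> apply_moves:
  rows: [0.5,0,0,0,0,0,1,0.5,0,0,0,0,0,1]

```text
time_s: 21.55
tool_pos: [0.5448, -0.1297, 0.0895]
ee_rot: [0.513, -0.487, -0.513, -0.487]
contact_force: [-0.4, -0.0, 0.9]
width: 0.0005
```

>>> apply_moves:
  rows: [0.5,0,0,0,0,0,1,0.5,0,0,0,0,0,1]

```text
time_s: 21.75
tool_pos: [0.5448, -0.1298, 0.0893]
ee_rot: [0.513, -0.487, -0.513, -0.487]
contact_force: [-1.8, 0.6, 7.1]
width: 0.0007
```

>>> apply_moves:
  rows: [0.5,0,0,0,0,0,1,0.5,0,0,0,0,0,1]

```text
time_s: 21.95
tool_pos: [0.545, -0.1298, 0.0892]
ee_rot: [0.513, -0.487, -0.513, -0.487]
contact_force: [-3.4, 1.7, 12.2]
width: 0.0006
```

```bash
python3 - <<'E'
from h import *
im=get_image("wrist");cv2.imwrite("pics/w19z.png",cv2.resize(im["frame"][150:300,190:390],(800,600),interpolation=3))
im=get_image("scene");cv2.imwrite("pics/s19z.png",cv2.resize(im["frame"][170:290,270:430],(800,600),interpolation=3))
E
```

```text
(no output)
```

View pics/w19z.png

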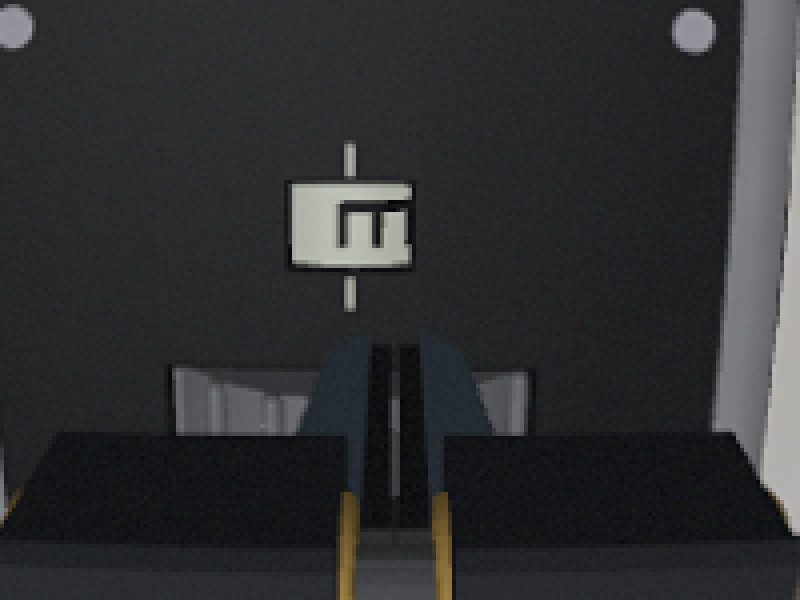

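View pics/s19z.png

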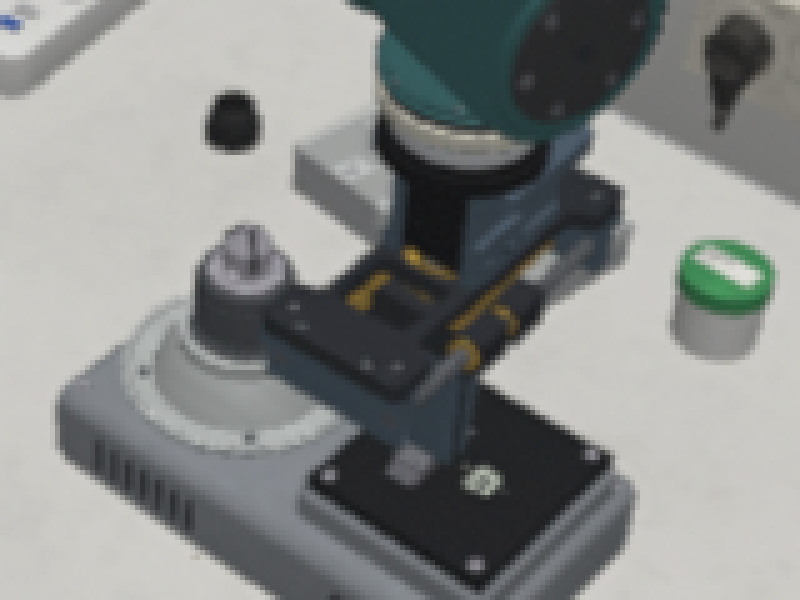

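>>> apply_moves:
  rows: [-0.5,0,0,0,0,0,1,-0.7,-4,0,0,0,0,1,-0.8,-8,0,0,0,0,1,-0.7,-12,0,0,0,0,1,-0.7,-12,0,0,0,0,1]

```text
time_s: 22.55
tool_pos: [0.5582, -0.1292, 0.0901]
ee_rot: [0.514, -0.486, -0.512, -0.487]
contact_force: [2.3, 1.5, 9.7]
width: 0.0004
```

```bash
python3 - <<'E'
from h import *
im=get_image("wrist");cv2.imwrite("pics/w20z.png",cv2.resize(im["frame"][150:300,190:390],(800,600),interpolation=3))
E
```

```text
(no output)
```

View pics/w20z.png

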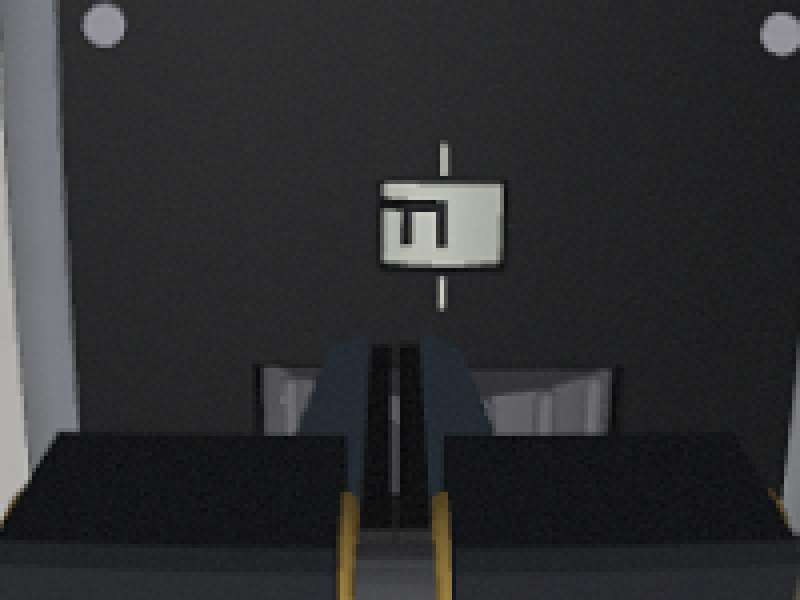

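>>> apply_moves:
  rows: [-6,0,0,0,0,0,1,-6,13.5,0,0,0,0,1,-6,13.5,0,0,0,0,1,0,13.5,0,0,0,0,1,0.2,13.5,0,0,0,0,1,0.1,9,0,0,0,0,1,-0.1,4.5,0,0,0,0,1,0,0,0,0,0,0,1,0,0,0,0,0,0,1]

```text
time_s: 23.5
tool_pos: [0.558, -0.1293, 0.0894]
ee_rot: [0.513, -0.486, -0.512, -0.487]
contact_force: [1.8, -0.5, 8.5]
width: 0.0004
```

```bash
python3 - <<'E'
from h import *
im=get_image("wrist");cv2.imwrite("pics/w21z.png",cv2.resize(im["frame"][150:300,190:390],(800,600),interpolation=3))
E
```

```text
(no output)
```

View pics/w21z.png

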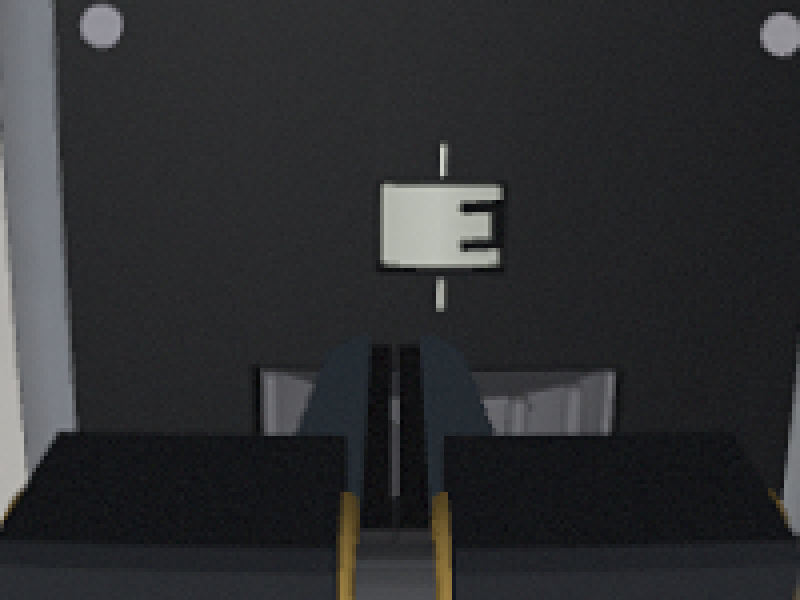

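>>> apply_moves:
  rows: [-6,0,0,0,0,0,1,-6,12,0,0,0,0,1,-6,12,0,0,0,0,1,0,12,0,0,0,0,1,0.2,12,0,0,0,0,1,0.1,8,0,0,0,0,1,0,5,0,0,0,0,1,0,2,0,0,0,0,1,0,2,0,0,0,0,1]

```text
time_s: 24.45
tool_pos: [0.5564, -0.1295, 0.0902]
ee_rot: [0.514, -0.486, -0.512, -0.487]
contact_force: [1.4, 1.0, 16.8]
width: 0.0
```

```bash
python3 - <<'E'
from h import *
im=get_image("wrist");cv2.imwrite("pics/w22z.png",cv2.resize(im["frame"][150:300,190:390],(800,600),interpolation=3))
E
```

```text
(no output)
```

View pics/w22z.png

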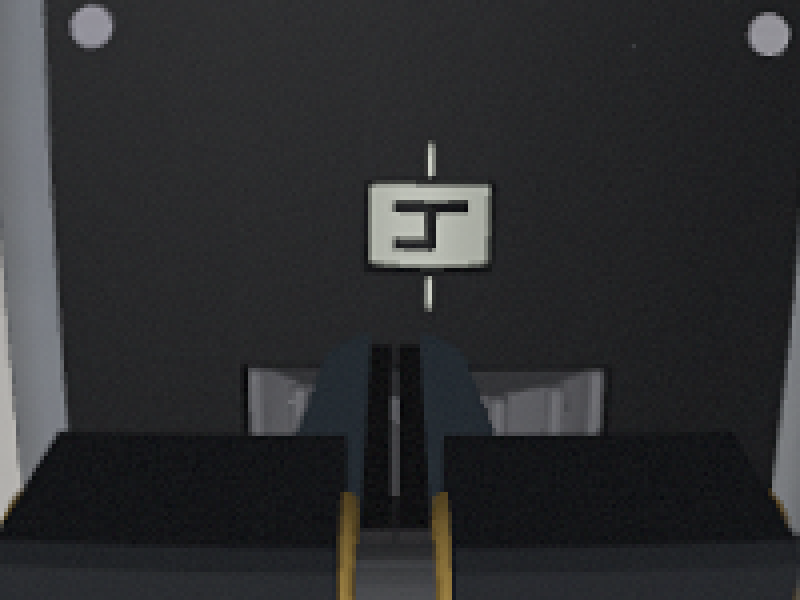

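>>> apply_moves:
  rows: [-3,0,0,0,0,0,1,-30,0,0,0,0,0,1,-70,0,0,0,0,0,1,-110,0,0,0,0,0,1,-110,0,0,0,0,0,1]

```text
time_s: 25.0
tool_pos: [0.5571, -0.1299, 0.2037]
ee_rot: [0.515, -0.486, -0.511, -0.488]
contact_force: [0.2, 0.7, -0.7]
width: 0.0002
```

```bash
python3 - <<'E'
from h import *
im=get_image("wrist");f=im["frame"];print(projf(im,[.5534,-.159,.08]))
u,v=projf(im,[.5534,-.159,.08]).astype(int)
cv2.imwrite("pics/w23z.png",cv2.resize(f[v-30:v+30,u-40:u+40],(800,600),interpolation=3))
im=get_image("scene");cv2.imwrite("pics/s23z.png",cv2.resize(im["frame"][120:300,200:440],(800,600),interpolation=3))
print(arm.read_state()["tool_pos"])
E
```

```text
[295.19000085 177.63681375]
[ 0.55483429 -0.12924087  0.19937325]
```

View pics/w23z.png

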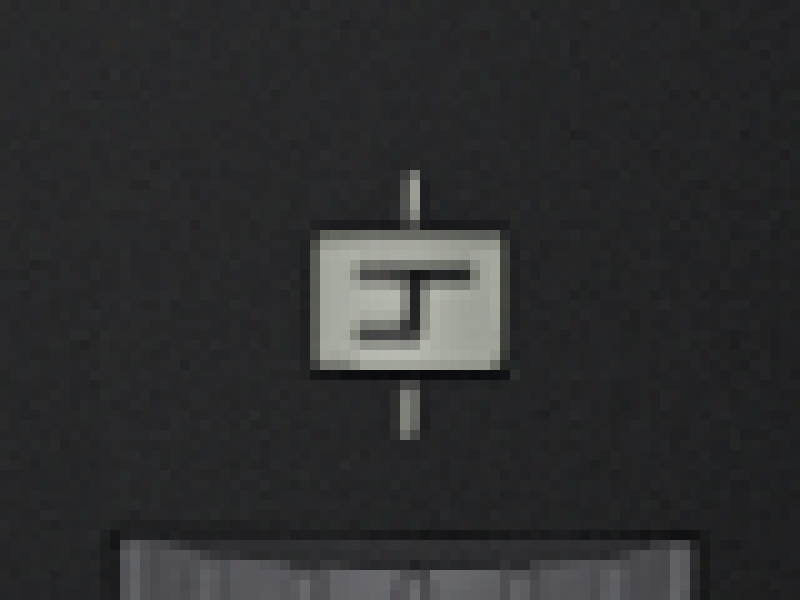

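View pics/s23z.png

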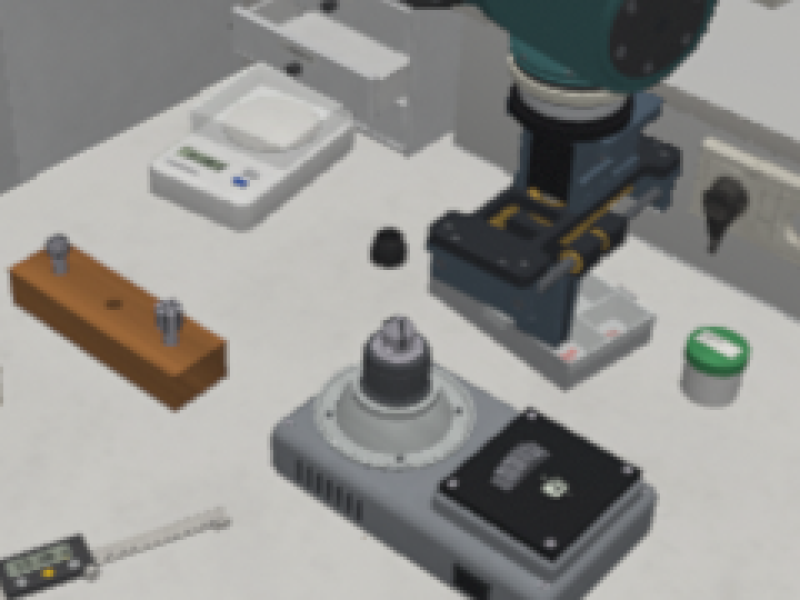

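>>> apply_moves:
  rows: [-20,0,40,0,0,0,1,-20,0,180,0,0,0,1,-20,0,180,0,0,0,1,-20,0,180,0,0,0,1,-20,0,180,0,0,0,1,-20,0,180,0,0,0,1,-20,0,180,0,0,0,1]

```text
time_s: 25.8
tool_pos: [0.5452, 0.0383, 0.2179]
ee_rot: [-0.512, 0.478, 0.522, 0.487]
contact_force: [-0.5, -0.1, 0.8]
width: 0.0005
```

```bash
python3 - <<'E'
from h import *
im=get_image("wrist");tp=arm.read_state()["tool_pos"];print(tp)
c=np.array([.5475,-.012,.129]);u,v=projf(im,c).astype(int)
over(im,u-50,v-40,8,[(c,.0195,(0,0,255)),(c+[0,0,.014],.0125,(255,0,255)),(c+[0,0,.0245],.002,(255,255,0))],"pics/w24o.png",(100,75))
E
```

```text
[0.54528894 0.03817319 0.21806443]
```

View pics/w24o.png

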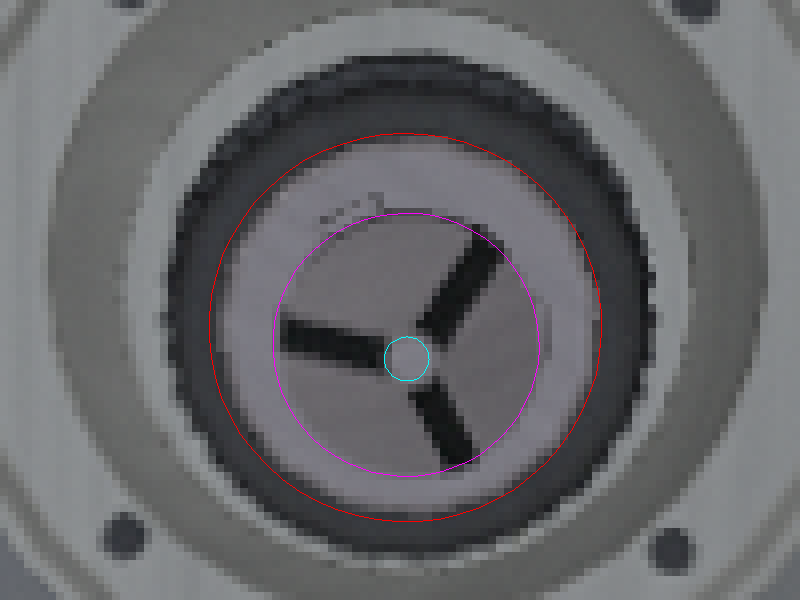

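>>> apply_moves:
  rows: [0,0,0,0,0,0,1,0,0,0,0,0,0,1,0,0,0,0,0,0,1]

```text
time_s: 26.15
tool_pos: [0.5455, 0.0387, 0.2187]
ee_rot: [-0.512, 0.477, 0.522, 0.488]
contact_force: [-0.1, -0.3, -0.3]
width: 0.0003
```

```bash
python3 -c "
from h import *
print(close_job())"
```

```text
the job is handed in; nothing more can be done
None
```

The countersink is in the chuck and clamped, the speed wheel is on 4, and the other two cutters are still in the block. I handed the job in at about 26 s on the robot's clock, with the gripper clear of everything.

- **Countersink:** I lowered it about 39 mm into the bore without measurable contact force, then let it drop the last 2 mm or so onto the bottom. In the last picture from above, the head and tip lined up with the chuck axis at full seating depth.
- **Sleeve:** I turned it clockwise about 4 rad in two grips. The first grip slipped near the end: the torque rose to about 0.34 N m, then fell back. I recentred, gripped at 60 N and turned another 15°. This time the torque rose to about 1.36 N m, and the pads slipped slightly on the knurl. The torque is my evidence that the jaws hold firmly, because the head hides the shank and I did not pull-test it.
- **Speed wheel:** After three strokes, the 4 stood within about 0.3 mm of the index marks. I checked it again after lifting off.

The pressing force on the wheel reached about 17 N instead of the suggested 4 N. That is still below the 40 N limit, and the wheel stayed where I left it.

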